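# Change over the flywheel spin tester

### The arm

A 7-joint arm with a two-finger parallel gripper is mounted at the origin on the work surface. World frame = base frame: x ahead of the robot, y to its left, z up, the work surface at z = 0. Lengths are in m, angles in rad, forces in N, time in s.
With the tool pointing down it reaches from about 0.4 to 0.875 m from the base axis. Payload 19.3 kg.
Tool frame: the origin (TCP) lies between the finger pads; the fingertips stand 19 mm ahead of it and the grasp point (between the pads) is the TCP; z points along the fingers, y is the line along which they close (so a half turn about z gives the same grasp; the last joint's range is limited). The gripper opens to 85 mm and grips with 20 to 120 N. Pads are 22 mm wide; open, the fingers measure 114 mm over their backs; the gripper's body (76 mm by 85 mm) begins 54 mm behind the grasp point. The pads swing forward as they close: fully open they stand 13 mm farther back than shut.
Start: joints at [1.244, 0.521, -0.036, 1.599, 0.021, 1.021, -0.113], TCP at [0.159, -0.605, 0.25] pointing down, gripper open.
Joint ranges: [-2.91, 2.91], [-0.3, 2.13], [-1.5, 1.42], [0.17, 2.43], [-1.26, 4.41], [0.16, 1.93], [-2.52, 2.52]. Speed limits (rad/s): [1.89, 1.89, 2.39, 2.39, 3.01, 3.01, 3.01].

### API

Orientations are given as a unit quaternion [w, x, y, z].
In Python, from cell import r, viewer gives the robot as it stands. The module is installed in compiled form; this text tells all that it offers.
- The arm moves only by the tool arm_command, never from a script. Its argument "plan" is one flat list of numbers, 7 for each row, row after row: the shift along the tool's x, y, z in units of 0.2 m (1.0 is 0.2 m), then the turn, a rotation vector about the tool's x, y, z in units of pi rad (1.0 is pi rad), then the opening, from 0 (shut) to 1 (fully open). In form: [x, y, z, ax, ay, az, claw, x, y, z, ax, ay, az, claw, ...]. A call has 1 to 20 rows; each row is the pose to reach, as a shift and turn from the pose commanded when the call began, along the tool's axes at that moment, turning the shorter way round; what a row does not reach only later rows make up. A row lasts 1/12 s, in which the tool goes at most 41.7 mm and 7.16 degrees, less where a joint would pass 70% of its speed; a pose out of reach is approached as far as the arm can. A call with a number of a shift or a turn outside -1 to 1 is refused whole. A call with a gripper value outside its range is refused whole. The fingers move at their own pace and stop on an object; "grip_force" is the grip in N (left out, the last holds). Time passes only in rows, so rows that repeat a pose let the fingers close. It gives the time, the measured TCP pose, the force, the opening and the grip force at its end, in the units of the state.
- r.state(): the state, without advancing time (a new reading comes with each control period).
- viewer.snapshot(name): name is "scene" or "top" or "wrist"; returns the picture (384x512x3 uint8, red, green, blue); there is no depth.
- viewer.camera_model(name): a dict with "camera_matrix" (3x3 intrinsics, pixels), "rvec" (rotation vector, rad) and "tvec" (3), from world to camera coordinates, as OpenCV has them. Camera axes: x right, y down, z forward; pixel columns grow to the right and rows downward; lengths in m; the calibration is good to about 2 mm. A picture is of the moment at which its call begins: read the wrist's pose just before it. camera_model takes no time and is no camera call; for the wrist camera it gives the pose at the moment of the call.
- r.hand_in(): hands the job in; it is judged then, once.
The state is a dict: "t": time; "joint_positions": joint angles; "dq": joint speeds; "joint_torque": joint torques, N m; "tcp_pos": TCP position; "eef_rot": TCP orientation; "ft_force": force on the tool from outside, world axes, zero at the start; "wrist_torque": the same for the moment, N m; "width": finger opening in m; "finger_force": force on a finger pad.
Only numpy, scipy, OpenCV 4.12 (cv2) and the standard library are available. Lean on these libraries where they do the work, as an engineer would, in place of code of your own. Each camera call takes 0.05 s, during which the arm holds its last target. There are 200 camera calls.

### The job

Change over the spin tester for the next run: slide its clear guard fully open, lift the tested flywheel off its spindle and put it in the low, empty blue bin in front of the tester, then fit every untested flywheel lying on the bench (two or three of them) onto a spindle of its own, hub up, turned so that bore and shaft flats match and pushed right down onto the collar. Then slide the guard fully shut and press the start button. Do not knock over the glue bottles.

Things in the scene. Friction and masses are not known exactly. Their poses are not given: they have to be found in the camera images.
- wheel_a: untested flywheel, 110 g: white core in a steel tyre 64 mm across, 12 mm high; white hexagon hub 30 mm across flats, its top 32 mm above the underside. D bore right through, radius 7.9, flat 3.9 mm from the axis. Origin: on the axis at the underside; z out of the hub; x towards the flat (black index hole in the web that side); hub sides face 0, 60, 120.. deg from x. On the bench; may be absent.
- wheel_b: untested flywheel, 110 g: white core in a steel tyre 64 mm across, 12 mm high; white hexagon hub 30 mm across flats, its top 32 mm above the underside. D bore right through, radius 7.9, flat 3.9 mm from the axis. Origin: on the axis at the underside; z out of the hub; x towards the flat (black index hole in the web that side); hub sides face 0, 60, 120.. deg from x. On the bench; may be absent.
- wheel_c: untested flywheel, 110 g: white core in a steel tyre 64 mm across, 12 mm high; white hexagon hub 30 mm across flats, its top 32 mm above the underside. D bore right through, radius 7.9, flat 3.9 mm from the axis. Origin: on the axis at the underside; z out of the hub; x towards the flat (black index hole in the web that side); hub sides face 0, 60, 120.. deg from x. On the bench; may be absent.
- wheel_done: tested flywheel, 110 g: white core in a steel tyre 64 mm across, 12 mm high; white hexagon hub 30 mm across flats, its top 32 mm above the underside. D bore right through, radius 7.9, flat 3.9 mm from the axis. Origin: on the axis at the underside; z out of the hub; x towards the flat (black index hole in the web that side); hub sides face 0, 60, 120.. deg from x. At the start on a spindle.
- spindle_a: drive spindle, upright, does not turn: dark collar 32 mm across, 8 mm high on the deck; above it a bright flatted (D) shaft, radius 7, flat 3 mm from the axis, full section for 32 mm above the collar, then 6 mm of taper to a tip 46 mm above the deck. Origin: on the axis at deck level; z up; x towards the flat (white dot on the collar that side).
- spindle_b: drive spindle, upright, does not turn: dark collar 32 mm across, 8 mm high on the deck; above it a bright flatted (D) shaft, radius 7, flat 3 mm from the axis, full section for 32 mm above the collar, then 6 mm of taper to a tip 46 mm above the deck. Origin: on the axis at deck level; z up; x towards the flat (white dot on the collar that side).
- spindle_c: drive spindle, upright, does not turn: dark collar 32 mm across, 8 mm high on the deck; above it a bright flatted (D) shaft, radius 7, flat 3 mm from the axis, full section for 32 mm above the collar, then 6 mm of taper to a tip 46 mm above the deck. Origin: on the axis at deck level; z up; x towards the flat (white dot on the collar that side).
- rig: spin tester, fixed: grey base 160 mm (x) by 640 mm (y), deck 50 mm above the bench. Origin: centre of its footprint at bench level; y runs along the guard's track; z up. Spindle places at x = 0, y = -195, -115, -35 mm; headstock 110 x 60 mm at y = -290 mm, its top 106 mm above the bench; track rails 6 mm high at x = +-72 mm.
- guard (a joint): travel (m) of the clear guard hood along its track: 0 = fully shut against the headstock, over all spindles; 0.29 = fully open, clear of them; grows towards the rig's +y. Hood 136 x 290 mm, roof 56 mm above the deck. Slides with about 2 N friction plus light drag, stays where left. Starts 0 to 0.04.
- guard_grip (a point): centre of the black grip bar on the guard's roof: the bar lies along the rig's x, 76 mm long, 14 mm wide (along y) and 14 mm high, standing on two feet, its top 36 mm above the roof. Axes like the rig's.
- start (a joint): travel of the green start button on the headstock, in m: 0 = up, 0.006 = fully down; a spring returns it, about 5 N to bottom.
- start_top (a point): centre of the start button's top (30 mm across, pressed straight down).
- bin: open blue plastic bin for tested flywheels, fixed, 125 mm (x) by 165 mm (y) outside, 55 mm high, walls and floor 4 mm; origin: centre of its underside, z up.
- glue_a: small white glue bottle with a pointed cap, 34 mm across, 100 mm tall, standing upright; origin: centre of its underside. Not to be knocked over.
- glue_b: another such glue bottle, standing upright; origin: centre of its underside. Not to be knocked over.
Not all that is in view belongs to the job. Leave any orange or turquoise look-alike of the wheel_b alone. What is shaped like the wheel_c but brown is not meant.

How it is judged:
By the outcome, as a careful person would: the job done as asked, in the order asked, and still so for the second after the job is handed in, with the robot touching nothing.
Of wheel_a, wheel_b, wheel_c only 2 to 3 are there at a start; the rules pass over those that are not, and their reading is None.
At some moment in a run one of wheel_a, wheel_b, wheel_c may be knocked a few centimetres aside while the robot is not near it.
Once in a run the grip may slacken for a moment while it holds something.
It also fails if it takes over 208 s, if anything falls off the work surface, if the arm or the gripper's body presses on something with over 40 N, if the wrist force passes 120 N, or if a joint passes its speed limit or range.

## Working session

There is one attempt and no reset: what is moved stays moved. The work goes in short steps, Python scripts to look and compute and a tool call to move; the robot and the scene stay as the last step left them, time stands still between calls to the robot, and variables do not carry over. Pictures are saved under pics/ and viewed, at most 14 in all, crops included, and the job is handed in when it is done.

Besides the shell and the picture viewer there is one more tool, called as name(argument=value, ...), one argument or row to a line, values as JSON. arm_command: Moves the arm, as the interface text tells. Its arguments: {"type":"object","properties":{"plan":{"type":"array","items":{"type":"number","minimum":-1,"maximum":1}},"grip_force":{"type":"number"}},"required":["plan"]}

```bash
mkdir -p pics; cat > h.py <<'E'
import numpy as np, cv2
from cell import r, viewer
from scipy.spatial.transform import Rotation as R
def snap(name,fn=None):
    m=viewer.camera_model(name); im=viewer.snapshot(name)
    if fn: cv2.imwrite('pics/'+fn,cv2.cvtColor(im,cv2.COLOR_RGB2BGR))
    return im,m
def ray(m,uv,z):
    K=np.array(m['camera_matrix'],float);Rm=cv2.Rodrigues(np.array(m['rvec'],float))[0];t=np.array(m['tvec'],float).ravel()
    uv=np.atleast_2d(np.array(uv,float))
    d=(np.linalg.inv(K)@np.c_[uv,np.ones(len(uv))].T).T@Rm
    c=-Rm.T@t
    return c+d*((z-c[2])/d[:,2])[:,None]
def proj(m,P):
    return cv2.projectPoints(np.atleast_2d(np.array(P,float)),np.array(m['rvec'],float),np.array(m['tvec'],float),np.array(m['camera_matrix'],float),None)[0][:,0]
def tool():
    s=r.state();q=np.array(s['eef_rot']);return np.array(s['tcp_pos']),R.from_quat(q[[1,2,3,0]])
E
python3 - <<'E'
from h import *
a,ma=snap('scene','s0.png');b,mb=snap('top','t0.png');snap('wrist','w0.png')
for m in(ma,mb):
    Rm=cv2.Rodrigues(np.array(m['rvec'],float))[0];print(m['camera_matrix'],-Rm.T@np.ravel(m['tvec']),Rm[2])
s=r.state();print(s);print(tool()[1].as_matrix())
for n in('s0','t0','w0'):
    i=cv2.imread(f'pics/{n}.png');cv2.imwrite(f'pics/{n}b.png',cv2.resize(i,(800,600),interpolation=cv2.INTER_CUBIC))
E
```

```text
[[467.29092522   0.         259.00097883]
 [  0.         467.29092522 190.7491385 ]
 [  0.           0.           1.        ]] [ 0.83217924 -0.61501483  0.94566892] [-0.34553782  0.52420828 -0.77833752]
[[400.96651082   0.         249.09120223]
 [  0.         400.96651082 186.54767511]
 [  0.           0.           1.        ]] [ 0.30969405 -0.04107578  1.04342825] [ 0.14279085 -0.03059344 -0.98927995]
{'t': 0.15, 'joint_positions': array([ 1.24375957,  0.52189006, -0.03632843,  1.59984435,  0.02118499,
        1.02114904, -0.11277685]), 'dq': array([-0.00091314, -0.00178904,  0.00047578, -0.00115334, -0.0013775 ,
        0.00073254,  0.00051543]), 'joint_torque': array([ 2.49731012e-03, -9.27381134e+01,  1.98063321e+00, -3.70052540e+01,
        1.79639377e-02,  6.42943225e-03, -1.76731589e-05]), 'tcp_pos': array([ 0.15867924, -0.60427343,  0.24986157]), 'eef_rot': array([-4.45738346e-04,  9.91765375e-01,  1.28067306e-01, -8.22512329e-05]), 'ft_force': array([-0.22339213, -0.12605297, -0.02010492]), 'wrist_torque': array([-0.01234766, -0.00289278, -0.02450192]), 'finger_force': 0.0, 'width': 0.08533402736187927}
[[ 9.67197517e-01  2.54025367e-01 -2.77316868e-04]
 [ 2.54025514e-01 -9.67197133e-01  8.63068328e-04]
 [-4.89788313e-05 -9.05203103e-04 -9.99999589e-01]]
```

View pics/t0b.png

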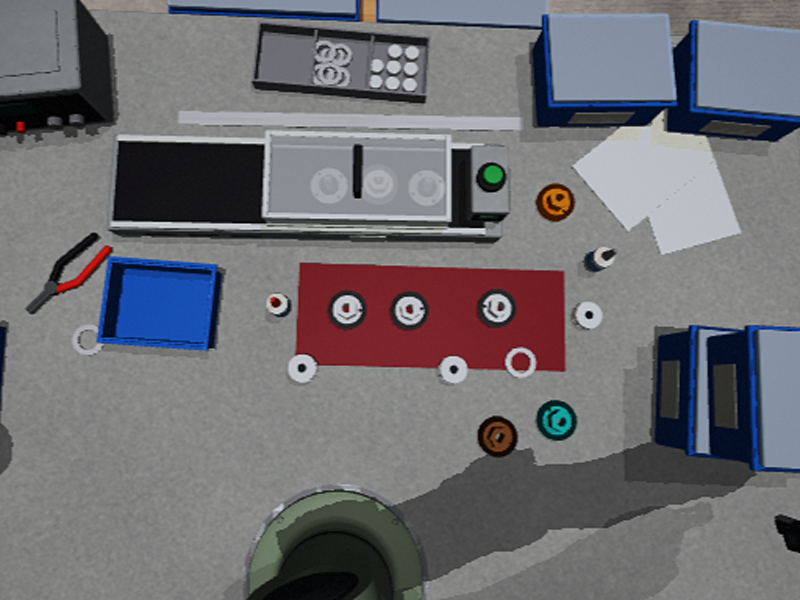

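View pics/s0b.png

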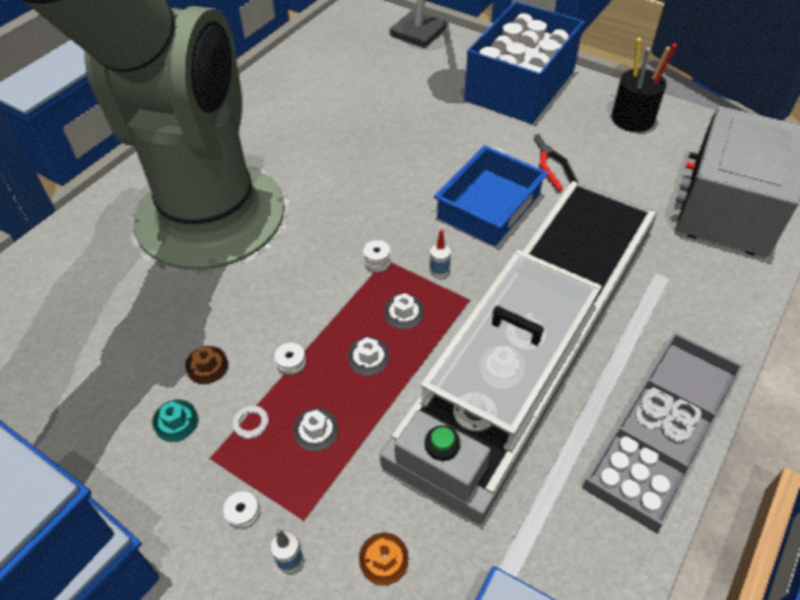

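The top view has three white wheels on the red mat at about (347,308), (409,310) and (496,307). The start button is at (491,176), the grip bar at (358,171) and the bin at (160,303). The bottles are at (277,303) and (600,258). The orange, brown and turquoise wheels are decoys.

```bash
cat >> h.py <<'E'
def comps(mask,amin=20):
    n,l,s,c=cv2.connectedComponentsWithStats(mask.astype(np.uint8))
    return [(s[i],c[i],l==i) for i in range(1,n) if s[i][4]>=amin]
def tri(m1,u1,m2,u2):
    P=[np.array(m['camera_matrix'],float)@np.c_[cv2.Rodrigues(np.array(m['rvec'],float))[0],np.ravel(m['tvec'])] for m in(m1,m2)]
    X=cv2.triangulatePoints(P[0],P[1],np.array(u1,float).reshape(2,1),np.array(u2,float).reshape(2,1)).ravel();return X[:3]/X[3]
E
python3 - <<'E'
from h import *
T=cv2.imread('pics/t0.png').astype(int);S=cv2.imread('pics/s0.png').astype(int)
mt=viewer.camera_model('top');ms=viewer.camera_model('scene')
g=[]
for I,m in((T,mt),(S,ms)):
    B,G,Rr=I[...,0],I[...,1],I[...,2]
    for s,c,_ in comps((G>1.6*Rr)&(G>1.6*B)&(G>60),30): print('green',s,c); g.append(c)
print(tri(mt,g[0],ms,g[1]))
gb=[]
for I,w in((T,(220,88,240,130)),(S,(312,192,352,222))):
    d=I.max(2); M=np.zeros(d.shape,bool);M[w[1]:w[3],w[0]:w[2]]=(d<70)[w[1]:w[3],w[0]:w[2]]
    for s,c,k in comps(M,20):
        rc=cv2.minAreaRect(np.argwhere(k)[:,::-1].astype(np.float32)); print('bar',s,c,rc); gb.append((c,rc))
B,G,Rr=T[...,0],T[...,1],T[...,2]
for s,c,k in comps((B>1.7*Rr)&(B>80),500):
    q=cv2.boxPoints(cv2.minAreaRect(np.argwhere(k)[:,::-1].astype(np.float32)));
    print('blue',s,c,ray(mt,q,0.055)[:,:2].round(3).tolist())
# wheels: white hub blobs
W=(T.min(2)>170);
for s,c,k in comps(W,40):
    if s[4]<600 : print('white',s,c.round(1),ray(mt,c,0.02)[0,:2].round(3))
print(ray(mt,[[113*.64,135*.64],[110*.64,230*.64]],.05), ray(mt,[[277*.64,303*.64],[600*.64,258*.64]],.08))
E
```

```text
green [309 106  13  11 116] [315.12068966 111.09482759]
green [275 273  16  16 194] [282.93814433 280.39690722]
[ 0.62934498 -0.2242273   0.12235618]
bar [226  93   6  34 194] [228.44845361 108.93298969] ((228.5, 109.5), (33.0, 5.0), 90.0)
bar [315 197  32  24 254] [330.75590551 206.44488189] ((330.3390197753906, 207.84873962402344), (34.29292678833008, 11.454258918762207), 24.775142669677734)
blue [  62  164   77   60 3399] [103.04383642 195.03765813] [[0.359, 0.381], [0.496, 0.383], [0.488, 0.205], [0.35, 0.206]]
white [249  29   8   7  46] [252.5  32.1] [ 0.884 -0.071]
white [260  30   8   7  46] [263.4  33. ] [ 0.882 -0.1  ]
white [238  38   7   8  42] [241.1  41.5] [ 0.855 -0.04 ]
white [248  39   8   8  50] [251.5  42.3] [ 0.854 -0.069]
white [259  40   8   8  48] [262.5  43.3] [ 0.852 -0.099]
white [237  48   7   8  43] [240.1  51.8] [ 0.825 -0.039]
white [247  49   8   8  49] [250.7  52.7] [ 0.824 -0.067]
white [258  50   8   8  50] [261.7  53.6] [ 0.822 -0.097]
white [233 109  18  17 141] [241.4 116.5] [ 0.644 -0.047]
white [ 71 142 240   8 579] [179.7 145.2] [0.56  0.111]
white [381 158  12  13  69] [385.5 164.6] [ 0.527 -0.43 ]
white [171 188  12  13  75] [177.2 194.5] [0.431 0.111]
white [214 189  17  18 178] [221.5 197.3] [ 0.427 -0.003]
white [310 189  17  17 152] [318.2 196.7] [ 0.437 -0.252]
white [254 190  17  17 169] [261.9 198. ] [ 0.429 -0.107]
white [369 193  16  17 182] [376.8 201.2] [ 0.43  -0.405]
white [ 47 212  19  15  65] [ 54.2 221.7] [0.353 0.413]
white [324 223  18  19 117] [332.8 231.9] [ 0.347 -0.29 ]
white [185 227  17  18 206] [192.8 235.2] [0.329 0.066]
white [282 228  17  17 191] [290.2 236.1] [ 0.333 -0.181]
[[0.69725108 0.38707804 0.05      ]
 [0.53823059 0.37772583 0.05      ]] [[ 0.42533296  0.10154055  0.08      ]
 [ 0.51298309 -0.40364781  0.08      ]]
```

```bash
cat >> h.py <<'E'
def move(*tg):
    """targets (x,y,z,yaw deg of tool x in world, tool down) -> plan rows from present pose"""
    p,Q=tool();prev=p;py=0
    for x,y,z,a in tg:
        a=np.deg2rad(a);T=R.from_matrix(np.array([[np.cos(a),np.sin(a),0],[np.sin(a),-np.cos(a),0],[0,0,-1]]))
        d=Q.inv().apply(np.array([x,y,z])-p);w=(Q.inv()*T).as_rotvec()
        print((d/.2).round(4),(w/np.pi).round(4),'rows>=',int(np.ceil(max(np.linalg.norm(np.array([x,y,z])-prev)/.0417,abs(np.degrees(w[2])-py)/7.16))));prev=np.array([x,y,z]);py=np.degrees(w[2])
E
python3 - <<'E'
from h import *
T=cv2.imread('pics/t0.png').astype(int);mt=viewer.camera_model('top');ms=viewer.camera_model('scene')
print(ray(mt,[228.45,108.93],.140), tri(mt,[228.45,108.93],ms,[330.5,207]))
p=ray(mt,[[228.5,93],[228.5,126]],.141);print('bar ends',p)
W=T.min(2)>150
for a,b,z in((75,165,.056),(175,285,.056),(190,300,.05)):
  for lo,hi in((136,160),(80,95)):
    P=[]
    for u in range(a,b,3):
        c=np.flatnonzero(W[lo:hi,u]); 
        if len(c): P.append((u,c.mean()+lo))
    if len(P)>5:
        P=np.array(P);q=ray(mt,P,z);f=np.polyfit(q[:,1],q[:,0],1);res=q[:,0]-np.polyval(f,q[:,1]);print(a,lo,f,res.std(),np.degrees(np.arctan(-f[0])))
move((0.636,-0.02,.2,0),)
E
```

```text
[[ 0.62183415 -0.01583137  0.14      ]] [ 0.62571872 -0.01631105  0.12550942]
bar ends [[ 0.66035554 -0.0146507   0.141     ]
 [ 0.58035103 -0.01737878  0.141     ]]
75 136 [-0.0157699   0.55364966] 0.00037466224803045197 0.9034735980645867
75 80 [-0.01528205  0.69807627] 0.0006377694256822797 0.8755286777099355
175 136 [-0.0103347   0.56521609] 0.002081343476463473 0.5921134796205861
175 80 [-0.06543943  0.71269385] 0.001720555952529174 3.744064866202413
190 136 [0.00843009 0.56675326] 0.003529434803311337 -0.4829970893755345
190 80 [-0.04590546  0.71463262] 0.0032891133418030296 2.6283441766313005
[ 3.0504 -2.2191  0.2512] [-0.0003  0.0001  0.0818] rows>= 19
```

arm_command(
  plan=[1,-0.73,0,0,0,0.0768,1,1,-0.73,0,0,0,0.0768,1,1,-0.73,0,0,0,0.0768,1,1,-0.73,0,0,0,0.0768,1,1,-0.73,0,0,0,0.0768,1,1,-0.73,0,0,0,0.0768,1,1,-0.73,0,0,0,0.0768,1],
  grip_force=60,
)

```text
t: 0.73
tcp_pos: [0.3201, -0.4067, 0.2504]
eef_rot: [-0.001, 1.0, 0.012, 0.001]
ft_force: [0.8, 0.4, 1.1]
width: 0.0852
finger_force: 0.0
```

```bash
python3 -c "
from h import *
print(tool()[0],tool()[1].as_matrix());move((0.622,-.016,.2,.9),(0.622,-.016,.133,.9))"
```

```text
[ 0.32013338 -0.40668618  0.25035941] [[ 0.99971978  0.02361016  0.00171129]
 [ 0.02360648 -0.99971904  0.00213888]
 [ 0.0017613  -0.00209788 -0.99999625]]
[ 1.5546 -1.9167  0.2586] [-0.0007 -0.0006  0.0025] rows>= 12
[ 1.554  -1.916   0.5936] [-0.0007 -0.0006  0.0025] rows>= 2
```

arm_command(
  plan=[0.8,-1,0,0,0,0.0025,1,0.8,-1,0,0,0,0.0025,1,0.8,-1,0,0,0,0.0025,1,0.8,-1,0,0,0,0.0025,1,0.8,-1,0,0,0,0.0025,1,0.8,-1,0,0,0,0.0025,1,0.8,-1,0,0,0,0.0025,1,0.8,-1,0,0,0,0.0025,1],
)

```text
t: 1.4
tcp_pos: [0.4736, -0.2072, 0.2501]
eef_rot: [-0.0, 1.0, 0.006, 0.0]
ft_force: [0.3, 0.0, 0.4]
width: 0.0856
finger_force: 0.0
```

```bash
python3 -c "
from h import *
print(tool()[0]);move((0.622,-.016,.2,.9),(0.622,-.016,.133,.9))"
```

```text
[ 0.47361703 -0.207174    0.25008013]
[ 0.7538 -0.9462  0.2514] [-0.0003 -0.0001 -0.001 ] rows>= 6
[ 0.7538 -0.9459  0.5864] [-0.0003 -0.0001 -0.001 ] rows>= 2
```

Next I go to the bar, descend and grip.

arm_command(
  plan=[0.754,-0.946,0.15,0,0,0,1,0.754,-0.946,0.15,0,0,0,1,0.754,-0.946,0.15,0,0,0,1,0.754,-0.946,0.15,0,0,0,1,0.754,-0.946,0.15,0,0,0,0.6,0.754,-0.946,0.15,0,0,0,0.6,0.754,-0.946,0.15,0,0,0,0.6,0.754,-0.946,0.15,0,0,0,0.6,0.754,-0.946,0.58,0,0,0,0.6,0.754,-0.946,0.58,0,0,0,0.6,0.754,-0.946,0.58,0,0,0,0.6,0.754,-0.946,0.58,0,0,0,0.6,0.754,-0.946,0.58,0,0,0,0,0.754,-0.946,0.58,0,0,0,0,0.754,-0.946,0.58,0,0,0,0,0.754,-0.946,0.58,0,0,0,0,0.754,-0.946,0.58,0,0,0,0,0.754,-0.946,0.58,0,0,0,0],
)

```text
t: 2.9
tcp_pos: [0.6224, -0.0198, 0.1367]
eef_rot: [0.0, 1.0, 0.004, 0.002]
ft_force: [-3.1, 0.2, 14.7]
width: 0.0126
finger_force: 58.8
```

```bash
python3 -c "
from h import *
print(r.state());y=tool()[0][1];move((0.622-.0156*.2,y+.199,.133,.9),(0.622-.0156*.245,.245,.133,.9))"
```

```text
{'t': 2.9, 'joint_positions': array([ 0.04181851,  0.65185242, -0.15621731,  1.69720406,  0.13248601,
        0.79958856, -1.73820595]), 'dq': array([-0.00036396,  0.00022555,  0.00020705,  0.00028604,  0.00162305,
        0.00028804, -0.00223065]), 'joint_torque': array([ 9.92201571e-02, -9.10767031e+01, -4.04837597e-01, -2.86563635e+01,
        4.66344960e-02, -8.33900459e-01, -1.39489565e-01]), 'tcp_pos': array([ 0.62237065, -0.01976954,  0.13673075]), 'eef_rot': array([4.21771190e-05, 9.99991374e-01, 3.82245430e-03, 1.62428820e-03]), 'ft_force': array([-3.10127314,  0.19607614, 14.69445637]), 'wrist_torque': array([-2.74816775e-04,  6.29177282e-01,  1.38290296e-01]), 'finger_force': 58.83840501308441, 'width': 0.012608636893397387}
[-0.0099 -0.9951  0.0185] [ 0.     -0.001  -0.0026] rows>= 5
[-0.0109 -1.324   0.0185] [ 0.     -0.001  -0.0026] rows>= 2
```

arm_command(
  plan=[0,0,-0.015,0,0,0,0,-0.001,-0.1,-0.015,0,0,0,0,-0.002,-0.2,-0.015,0,0,0,0,-0.003,-0.3,-0.015,0,0,0,0,-0.004,-0.4,-0.015,0,0,0,0,-0.005,-0.5,-0.015,0,0,0,0,-0.007,-0.6,-0.015,0,0,0,0,-0.008,-0.7,-0.015,0,0,0,0,-0.009,-0.8,-0.015,0,0,0,0,-0.01,-0.9,-0.015,0,0,0,0,-0.011,-1.0,-0.015,0,0,0,0,-0.011,-1.0,-0.015,0,0,0,0],
)

```text
t: 3.9
tcp_pos: [0.6193, 0.1842, 0.1372]
eef_rot: [-0.001, 1.0, 0.005, 0.002]
ft_force: [21.2, 2.9, -29.1]
width: 0.013
finger_force: 65.4
```

arm_command(
  plan=[0,-0.05,0,0,0,0,0,-0.001,-0.1,0,0,0,0,0,-0.002,-0.15,0,0,0,0,0,-0.003,-0.2,0,0,0,0,0,-0.004,-0.25,0,0,0,0,0,-0.005,-0.3,0,0,0,0,0,-0.005,-0.32,0,0,0,0,0,-0.005,-0.34,0,0,0,0,0,-0.005,-0.34,0,0,0,0,0,-0.005,-0.34,0,0,0,0,0],
)

```text
t: 4.73
tcp_pos: [0.6186, 0.2421, 0.1372]
eef_rot: [0.003, 1.0, 0.002, 0.001]
ft_force: [16.8, -23.2, -18.0]
width: 0.0127
finger_force: 66.9
```

```bash
python3 - <<'E'
from h import *
print(r.state()['ft_force'],tool()[0])
im,m=snap('top','t1.png');cv2.imwrite('pics/t1b.png',cv2.resize(cv2.imread('pics/t1.png')[70:250,40:400],(800,400),interpolation=cv2.INTER_CUBIC))
E
```

```text
[ 16.83431247 -23.23904013 -17.98273297] [0.61855009 0.24211786 0.13717483]
```

View pics/t1b.png

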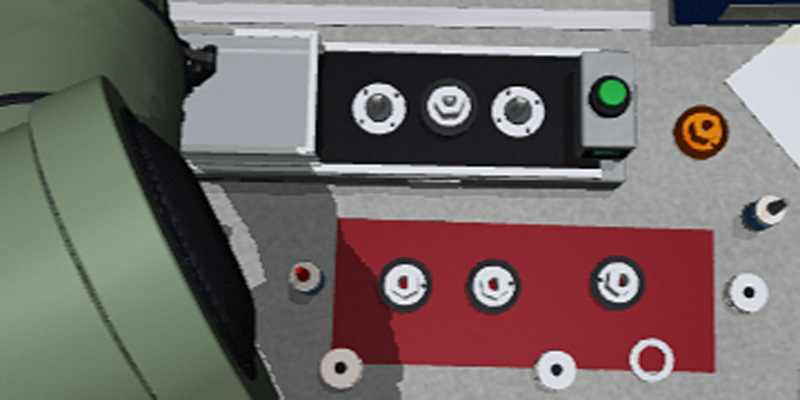

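The guard is against its open stop. The tested wheel sits on the middle spindle at crop (448,105), with empty spindles either side at (378,108) and (518,108). I'll release the bar, rise, and look down from above the spindles.

arm_command(
  plan=[0,0,0,0,0,0,0.6,0,0,0,0,0,0,0.6,0,0,0,0,0,0,0.6,0,0,0,0,0,0,0.6,0,0,-0.15,0,0,0,0.6,0,0,-0.35,0,0,0,0.6,0,0,-0.55,0,0,0,0.8,0,0.5,-0.7,0,0,0,0.8,0,1,-0.7,0,0,0,0.8,0,1,-0.7,0,0,0,0.8,0,1,-0.7,0,0,0,0.8,0,1,-0.7,0,0,0,0.8,0,1,-0.7,0,0,0,0.8,0,1,-0.7,0,0,0,0.8],
)

```text
t: 5.95
tcp_pos: [0.6178, 0.0462, 0.2782]
eef_rot: [0.0, 1.0, 0.002, 0.001]
ft_force: [1.6, 0.9, 0.4]
width: 0.0682
finger_force: 0.0
```

```bash
python3 - <<'E'
from h import *
p,Q=tool();m=viewer.camera_model('wrist');Rm=cv2.Rodrigues(np.array(m['rvec'],float))[0];c=-Rm.T@np.ravel(m['tvec'])
print(p,c,'cam in tool',Q.inv().apply(c-p),(Q.inv().as_matrix()@Rm.T).round(3),m['camera_matrix'])
E
```

```text
[0.61782257 0.04623806 0.27816932] [0.69368304 0.04499218 0.40255063] cam in tool [ 0.07600967  0.00159847 -0.12428617] [[-0.    -0.954 -0.3  ]
 [ 1.    -0.     0.001]
 [-0.001 -0.3    0.954]] [[328.96301575   0.         254.1319693 ]
 [  0.         328.96301575 192.57851084]
 [  0.           0.           1.        ]]
```

arm_command(
  plan=[0.03,0.475,0,0,0,0,0.8,0.03,0.475,0,0,0,0,0.8,0.03,0.475,0,0,0,0,0.8,0.03,0.475,0,0,0,0,0.8,0.03,0.475,0,0,0,0,0.8,0.03,0.475,0,0,0,0,0.8],
)

```text
t: 6.45
tcp_pos: [0.6244, -0.0447, 0.2774]
eef_rot: [-0.0, 1.0, 0.005, 0.0]
ft_force: [-0.4, 1.1, 0.1]
width: 0.0682
finger_force: 0.0
```

```bash
python3 - <<'E'
from h import *
im,m=snap('wrist','w1.png');np.savez('w1.npz',**{k:np.array(v) for k,v in m.items()})
uv=proj(m,[[.627,-.129,.058],[.6258,-.049,.082],[.6245,.031,.058]]);print(uv)
cv2.imwrite('pics/w1b.png',cv2.resize(cv2.imread('pics/w1.png')[100:300,110:410],(800,533),interpolation=cv2.INTER_CUBIC))
E
```

```text
[[331.74684248 162.30370598]
 [256.73199638 167.85055487]
 [181.44178116 163.20088007]]
```

View pics/w1b.png

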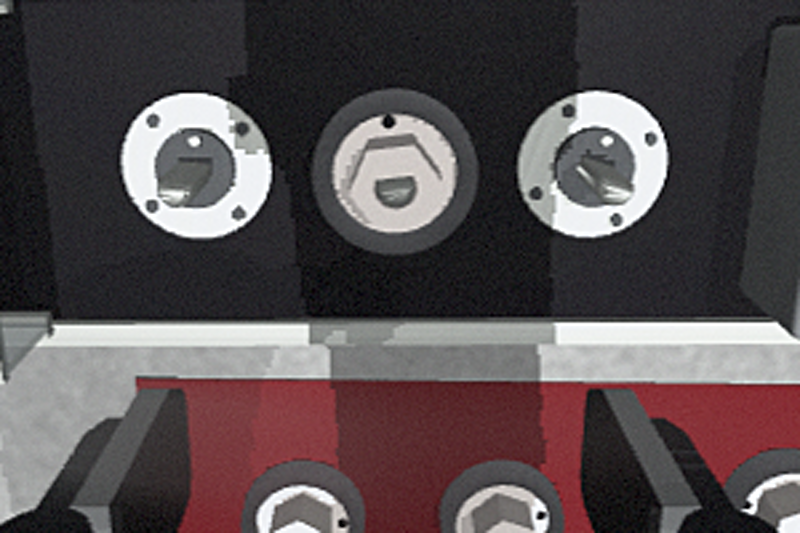

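Spindle discs are at crop (197,166) and (592,163), with white dots at (194,141) and (607,141), so both flats face roughly +x. The tested wheel's web is at (394,173) and its index hole at (388,121).

```bash
cat >> h.py <<'E'
def outer(mask):
    c=max(cv2.findContours(mask.astype(np.uint8),cv2.RETR_EXTERNAL,cv2.CHAIN_APPROX_NONE)[0],key=cv2.contourArea)
    return c[:,0].astype(float)
def circ(P):
    A=np.c_[2*P[:,:2],np.ones(len(P))];s=np.linalg.lstsq(A,(P[:,:2]**2).sum(1),rcond=None)[0]
    return s[:2],np.sqrt(s[2]+s[0]**2+s[1]**2)
E
python3 - <<'E'
from h import *
im=cv2.imread('pics/w1.png').astype(int);m=dict(np.load('w1.npz'))
f=lambda x,y:(110+x*.375,100+y*.375)
V=im.max(2)
for n,(cx,cy),z in(('c',(197,166),.052),('done',(394,173),.067),('a',(592,163),.052)):
    u,v=f(cx,cy);w=np.zeros(V.shape,bool);w[int(v-33):int(v+33),int(u-33):int(u+33)]=1
    W=(im.min(2)>115)&w
    k=max(comps(W,50),key=lambda t:t[0][4])[2]
    hull=cv2.convexHull(outer(k).astype(np.float32))[:,0]
    for zz in(z-.004,z,z+.006):
        P=ray(m,hull,zz);c,rad=circ(P);print(n,zz,c.round(4),rad.round(4),end=' | ')
    print()
    if n=='done':
        M=w&(V<60)
        for s,cc,kk in comps(M,4):
            q=ray(m,cc,z)[0,:2];c=circ(ray(m,hull,z))[0];print('  hole',s[4],q.round(4),np.degrees(np.arctan2(*(q-c)[::-1])).round(1),np.linalg.norm(q-c).round(4))
    else:
        g=w&(im.min(2)>140)
        c=circ(ray(m,hull,.052))[0]
        for s,cc,kk in comps(g,3):
            q=ray(m,cc,.058)[0,:2]
            if np.linalg.norm(q-c)<.018: print('  dot',s[4],q.round(4),np.degrees(np.arctan2(*(q-c)[::-1])).round(1),np.linalg.norm(q-c).round(4))
        # dark collar
        M=w&(V<130)
        cc=min(comps(M,60),key=lambda t:np.hypot(*(t[1]-[u,v])))
        print('  collar',cc[0],ray(m,cc[1],.058)[0,:2].round(4))
E
```

```text
c 0.048 [0.6231 0.0313] 0.0306 | c 0.052 [0.624  0.0304] 0.0302 | c 0.057999999999999996 [0.6253 0.0291] 0.0297 | 
  dot 1616 [0.6265 0.029 ] -29.0 0.0028
  dot 16 [0.636  0.0295] -4.4 0.012
  collar [168 148  30  30 662] [0.6252 0.0293]
done 0.063 [ 0.6243 -0.0501] 0.0242 | done 0.067 [ 0.6252 -0.05  ] 0.0239 | done 0.07300000000000001 [ 0.6266 -0.0499] 0.0234 | 
  hole 1352 [ 0.6278 -0.046 ] 56.3 0.0048
  hole 15 [ 0.6458 -0.0474] 7.3 0.0208
  hole 9 [ 0.6463 -0.0624] -30.5 0.0245
  hole 10 [ 0.6426 -0.0322] 45.6 0.0249
  hole 4 [ 0.641  -0.0694] -51.0 0.025
a 0.048 [ 0.6254 -0.1316] 0.0305 | a 0.052 [ 0.6262 -0.1306] 0.0302 | a 0.057999999999999996 [ 0.6275 -0.1292] 0.0296 | 
  dot 1592 [ 0.6287 -0.1294] 26.4 0.0028
  dot 16 [ 0.6376 -0.1337] -15.1 0.0118
  dot 11 [ 0.6251 -0.1253] 101.4 0.0055
  collar [316 148  32  30 660] [ 0.6273 -0.1288]
```

```bash
python3 -c "
from h import *
print(tool()[0]);move((0.6253,-.05,.15,37),(0.6253,-.05,.0905,37))"
```

```text
[ 0.62444234 -0.04466405  0.27736018]
[0.004  0.0272 0.6368] [-2.000e-04 -1.000e-04 -2.024e-01] rows>= 6
[0.0039 0.0275 0.9343] [-2.000e-04 -1.000e-04 -2.024e-01] rows>= 2
```

arm_command(
  plan=[0.004,0.027,0.6,0,0,-0.2024,0.6,0.004,0.027,0.6,0,0,-0.2024,0.6,0.004,0.027,0.6,0,0,-0.2024,0.6,0.004,0.027,0.6,0,0,-0.2024,0.6,0.004,0.027,0.6,0,0,-0.2024,0.6,0.004,0.027,0.6,0,0,-0.2024,0.6,0.004,0.027,0.6,0,0,-0.2024,0.6,0.004,0.027,0.6,0,0,-0.2024,0.6,0.004,0.027,0.6,0,0,-0.2024,0.6],
)

```text
t: 7.25
tcp_pos: [0.6254, -0.0516, 0.1578]
eef_rot: [0.0, 0.949, 0.315, 0.0]
ft_force: [-0.8, 0.2, 0.8]
width: 0.051
finger_force: 0.0
```

```bash
python3 -c "
from h import *
print(tool()[0],r.state()['joint_positions'][6]);move((0.6253,-.05,.0905,37))"
```

```text
[ 0.62537644 -0.05160517  0.15777884] -1.1141860488055344
[ 0.0043 -0.0068  0.3364] [ 0.0002 -0.0002 -0.0015] rows>= 2
```

arm_command(
  plan=[0.004,-0.007,0.2,0,0,0,0.6,0.004,-0.007,0.335,0,0,0,0.6,0.004,-0.007,0.335,0,0,0,0.6,0.004,-0.007,0.335,0,0,0,0.6,0.004,-0.007,0.335,0,0,0,0,0.004,-0.007,0.335,0,0,0,0,0.004,-0.007,0.335,0,0,0,0,0.004,-0.007,0.335,0,0,0,0,0.004,-0.007,0.335,0,0,0,0],
  grip_force=70,
)

```text
t: 8.0
tcp_pos: [0.6251, -0.0501, 0.0914]
eef_rot: [0.0, 0.949, 0.316, 0.0]
ft_force: [-3.0, 2.5, 5.0]
width: 0.0285
finger_force: 69.9
```

```bash
python3 -c "
from h import *
s=r.state();print(tool()[0],s['width'],s['ft_force'],s['wrist_torque'])"
```

```text
[ 0.62512682 -0.05012429  0.09137427] 0.0284756672490791 [-3.01709582  2.50591079  5.01519774] [ 0.39203297  0.5839712  -0.01120951]
```

arm_command(
  plan=[0,0,-0.05,0,0,0,0,0,0,-0.1,0,0,0,0,0,0,-0.15,0,0,0,0,0,0,-0.2,0,0,0,0,0,0,-0.25,0,0,0,0,0,0,-0.35,0,0,0,0,0,0,-0.45,0,0,0,0,0,0,-0.55,0,0,0,0,0,0,-0.55,0,0,0,0,0,0,-0.55,0,0,0,0],
)

```text
t: 8.83
tcp_pos: [0.6255, -0.0507, 0.202]
eef_rot: [0.001, 0.949, 0.316, 0.001]
ft_force: [0.1, -1.1, -0.9]
width: 0.0284
finger_force: 69.4
```

```bash
python3 -c "
from h import *
s=r.state();print(tool()[0],s['width'],s['ft_force']);move((.53,.12,.2,15),(.423,.294,.2,10))"
```

```text
[ 0.62553299 -0.05068342  0.20201388] 0.028381314373539142 [ 0.08700816 -1.1060476  -0.89372933]
[ 0.1295 -0.9694  0.0086] [ 0.0004 -0.0007  0.1214] rows>= 5
[ 0.2231 -1.9864  0.007 ] [ 0.0004 -0.0007  0.1491] rows>= 5
```

arm_command(
  plan=[0.03,-0.2,0,0,0,0.03,0,0.06,-0.4,0,0,0,0.06,0,0.09,-0.6,0,0,0,0.09,0,0.12,-0.8,0,0,0,0.12,0,0.13,-0.97,0,0,0,0.12,0,0.13,-0.97,0,0,0,0.12,0,0.13,-0.97,0,0,0,0.12,0],
)

```text
t: 9.42
tcp_pos: [0.5283, 0.122, 0.2001]
eef_rot: [-0.0, 0.991, 0.135, -0.0]
ft_force: [0.2, -0.2, -1.7]
width: 0.0287
finger_force: 69.6
```

```bash
python3 -c "
from h import *
s=r.state();print(tool()[0],s['width'],s['ft_force']);move((.423,.294,.17,15),(.423,.294,.045,15))"
```

```text
[0.52832123 0.12199879 0.20014749] 0.02874846937324693 [ 0.16673601 -0.22127668 -1.66179055]
[-0.2779 -0.9693  0.1511] [-0.0001  0.0002  0.0026] rows>= 5
[-0.2775 -0.9692  0.7761] [-0.0001  0.0002  0.0026] rows>= 3
```

arm_command(
  plan=[-0.07,-0.24,0,0,0,0,0,-0.14,-0.48,0,0,0,0,0,-0.21,-0.72,0,0,0,0,0,-0.278,-0.969,0.1,0,0,0,0,-0.278,-0.969,0.2,0,0,0,0,-0.278,-0.969,0.35,0,0,0,0,-0.278,-0.969,0.5,0,0,0,0,-0.278,-0.969,0.65,0,0,0,0,-0.278,-0.969,0.75,0,0,0,0,-0.278,-0.969,0.79,0,0,0,0,-0.278,-0.969,0.79,0,0,0,0,-0.278,-0.969,0.79,0,0,0,0.6,-0.278,-0.969,0.79,0,0,0,0.6,-0.278,-0.969,0.79,0,0,0,0.6,-0.278,-0.969,0.6,0,0,0,0.6,-0.278,-0.969,0.4,0,0,0,0.6,-0.278,-0.969,0.1,0,0,0,0.6,-0.278,-0.969,-0.2,0,0,0,0.6,-0.278,-0.969,-0.2,0,0,0,0.6,-0.278,-0.969,-0.2,0,0,0,0.6],
)

```text
t: 11.08
tcp_pos: [0.4267, 0.2942, 0.2481]
eef_rot: [-0.003, 0.991, 0.133, 0.005]
ft_force: [1.5, 0.8, 0.1]
width: 0.0514
finger_force: 0.0
```

```bash
python3 -c "
from h import *
s=r.state();print(tool()[0],s['width'],s['ft_force']);move((.43,.1,.25,0))"
```

```text
[0.42674842 0.29419446 0.24813471] 0.051376995463838 [1.53146442 0.79151078 0.06573567]
[-0.2394  0.941  -0.0155] [-0.0017 -0.0031  0.0847] rows>= 5
```

arm_command(
  plan=[-0.05,1,0,0,0,0.0847,0.8,-0.05,1,0,0,0,0.0847,0.8,-0.05,1,0,0,0,0.0847,0.8,-0.05,1,0,0,0,0.0847,0.8,-0.05,1,0,0,0,0.0847,0.8,-0.05,1,0,0,0,0.0847,0.8],
)

```text
t: 11.58
tcp_pos: [0.4688, 0.0905, 0.2414]
eef_rot: [0.001, 1.0, -0.004, 0.001]
ft_force: [-0.2, -0.4, 0.2]
width: 0.0684
finger_force: 0.0
```

arm_command(
  plan=[-0.05,1,0,0,0,0,0.8,-0.05,1,0,0,0,0,0.8,-0.05,1,0,0,0,0,0.8,-0.05,1,0,0,0,0,0.8,-0.05,1,0,0,0,0,0.8,-0.05,1,0,0,0,0,0.8,-0.05,1,0,0,0,0,0.8,-0.05,1,0,0,0,0,0.8],
)

```text
t: 12.25
tcp_pos: [0.4579, -0.1026, 0.2409]
eef_rot: [-0.0, 1.0, 0.0, 0.001]
ft_force: [-0.0, 0.4, -1.3]
width: 0.0685
finger_force: 0.0
```

```bash
python3 - <<'E'
from h import *
print(tool()[0],tool()[1].as_matrix()[:2,0])
im,m=snap('wrist','w2.png');np.savez('w2.npz',**{k:np.array(v) for k,v in m.items()})
uv=proj(m,[[.427,-.003,.012],[.429,-.107,.012],[.437,-.252,.012]]);print(uv)
cv2.imwrite('pics/w2b.png',cv2.resize(cv2.imread('pics/w2.png')[60:330,50:410],(800,600),interpolation=cv2.INTER_CUBIC))
snap('top','t2.png')
E
```

```text
[ 0.45793623 -0.1025863   0.24094779] [9.99999234e-01 3.00489574e-04]
[[163.68173278 189.33244966]
 [256.39702772 187.6199567 ]
 [386.66894369 180.72515688]]
```

View pics/w2b.png

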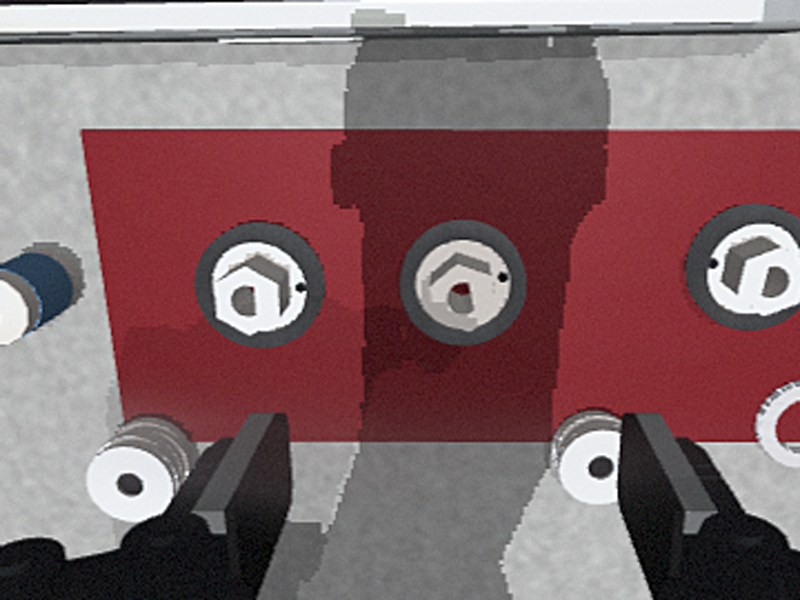

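The three wheels are at crop (260,285), (463,283) and (755,267). Their index holes are at (300,287), (502,277) and (712,263), and all three are hub up.

```bash
cat > wheels.py <<'E'
from h import *
def meas(im,m,uvs,dz=0):
    im=im.astype(int);V=im.max(2);out=[]
    for u,v in uvs:
        w=np.zeros(V.shape,bool);w[int(v-42):int(v+42),int(u-42):int(u+42)]=1
        red=(im[...,2]>1.6*im[...,1])
        o=[k for s,c,k in comps(w&~red,400)];k=min(o,key=lambda k:np.hypot(*(np.argwhere(k).mean(0)[::-1]-[u,v])))
        hull=cv2.convexHull(outer(k).astype(np.float32))[:,0]
        c1,r1=circ(ray(m,hull,.010+dz))
        W=k&(im.min(2)>95);kk=max(comps(W,100),key=lambda t:t[0][4])[2]
        h2=cv2.convexHull(outer(kk).astype(np.float32))[:,0];c2,r2=circ(ray(m,h2,.010+dz))
        best=[]
        for s,c,_ in comps(w&(V<50),3):
            q=ray(m,c,.010+dz)[0,:2];d=np.linalg.norm(q-c1)
            if .017<d<.024 and s[4]<40: best.append((s[4],c.round(1).tolist(),np.degrees(np.arctan2(*(q-c1)[::-1])).round(1),d.round(4)))
        print('tyre',c1.round(4),r1.round(4),'web',c2.round(4),r2.round(4),'holes',best)
E
python3 - <<'E'
from wheels import *
m=dict(np.load('w2.npz'));f=lambda x,y:(50+x*.45,60+y*.45)
meas(cv2.imread('pics/w2.png'),m,[f(260,285),f(463,283),f(755,267)])
p,Q=tool();move((.4300,-.107,.1,0))
E
```

```text
tyre [ 0.4274 -0.0058] 0.033 web [ 0.4256 -0.0044] 0.0247 holes [(np.int32(5), [164.0, 168.0], np.float64(2.3), np.float64(0.0237)), (np.int32(4), [181.5, 175.5], np.float64(-49.7), np.float64(0.0234)), (np.int32(9), [184.7, 189.1], np.float64(-92.0), np.float64(0.0204))]
tyre [ 0.4284 -0.1087] 0.0327 web [ 0.428  -0.1087] 0.0239 holes [(np.int32(5), [258.0, 167.0], np.float64(-0.1), np.float64(0.0237)), (np.int32(11), [275.6, 184.5], np.float64(-79.5), np.float64(0.0203))]
tyre [ 0.4369 -0.2545] 0.0333 web [ 0.4348 -0.2573] 0.0251 holes [(np.int32(9), [370.4, 178.3], np.float64(83.5), np.float64(0.0203))]
[-0.1407  0.0255  0.7034] [-0.0001 -0.0002  0.0006] rows>= 4
```

```bash
cat > spin.py <<'E'
import sys
from h import *
n=sys.argv[1];c0=eval(sys.argv[2])
im,m=snap('wrist',f'sp_{n}.png');np.savez(f'sp_{n}.npz',**{k:np.array(v) for k,v in m.items()})
im=im.astype(int);V=im.max(2);uv=proj(m,[*c0,.055])[0];u,v=uv
w=np.zeros(V.shape,bool);w[int(v-38):int(v+38),int(u-38):int(u+38)]=1
k=max(comps((im.min(2)>95)&w,300),key=lambda t:t[0][4])[2]
hull=cv2.convexHull(outer(k).astype(np.float32))[:,0];c,rad=circ(ray(m,hull,.051));print(n,'disc',c.round(4),rad.round(4),'tcp',tool()[0].round(4))
# inner boundary of disc = collar foot/top: take contours of the hole
cs,hi=cv2.findContours(k.astype(np.uint8),cv2.RETR_CCOMP,cv2.CHAIN_APPROX_NONE)
H=max([q for q,h in zip(cs,hi[0]) if h[3]>=0],key=cv2.contourArea)[:,0].astype(float)
ins=cv2.fillPoly(np.zeros(V.shape,np.uint8),[H.astype(int)],1).astype(bool)
c2,r2=circ(ray(m,cv2.convexHull(H.astype(np.float32))[:,0],.058));print(' collar@.058',c2.round(4),r2.round(4))
for s,cc,_ in comps(ins&(im.min(2)>150),3):
    q=ray(m,cc,.058)[0,:2]
    for C in(c,c2): d=q-C;print('  bright',s[4],cc.round(1),q.round(4),np.degrees(np.arctan2(d[1],d[0])).round(1),np.linalg.norm(d).round(4))
E
```

arm_command(
  plan=[0.3,0,0,0,0,0,0.8,0.96,0.137,0,0,0,0,0.8,0.96,0.137,0,0,0,0,0.8,0.96,0.137,0,0,0,0,0.8,0.96,0.137,0,0,0,0,0.8,0.96,0.137,0,0,0,0,0.8,0.96,0.137,0,0,0,0,0.8,0.96,0.137,0,0,0,0,0.8,0.96,0.137,0,0,0,0,0.8,0.96,0.137,0,0,0,0,0.8],
)

```text
t: 13.18
tcp_pos: [0.6493, -0.1298, 0.2409]
eef_rot: [-0.0, 1.0, 0.0, 0.0]
ft_force: [0.3, -0.0, 0.3]
width: 0.0687
finger_force: 0.0
```

```bash
python3 spin.py a "(.6268,-.1302)"
```

```text
a disc [ 0.6259 -0.1299] 0.0302 tcp [ 0.6494 -0.13    0.2409]
 collar@.058 [ 0.627  -0.1297] 0.0171
  bright 7 [240.1 183. ] [ 0.6385 -0.1182] 42.9 0.0173
  bright 7 [240.1 183. ] [ 0.6385 -0.1182] 44.9 0.0163
  bright 3 [264. 182.] [ 0.6396 -0.1413] -39.6 0.0178
  bright 3 [264. 182.] [ 0.6396 -0.1413] -42.6 0.0171
  bright 10 [256.2 184. ] [ 0.6375 -0.1337] -18.0 0.0123
  bright 10 [256.2 184. ] [ 0.6375 -0.1337] -20.9 0.0113
  bright 3 [236. 190.] [ 0.6314 -0.114 ] 70.7 0.0169
  bright 3 [236. 190.] [ 0.6314 -0.114 ] 74.0 0.0163
  bright 4 [236.  197.5] [ 0.6237 -0.1139] 97.6 0.0162
  bright 4 [236.  197.5] [ 0.6237 -0.1139] 101.6 0.0161
```

arm_command(
  plan=[0,-0.4,0,0,0,0,0.8,0,-0.4,0,0,0,0,0.8,0,-0.4,0,0,0,0,0.8,0,-0.4,0,0,0,0,0.8,0,-0.4,0,0,0,0,0.8,0,-0.4,0,0,0,0,0.8],
)

```text
t: 13.73
tcp_pos: [0.6496, -0.0514, 0.2405]
eef_rot: [0.0, 1.0, -0.0, 0.0]
ft_force: [0.2, -1.2, 0.3]
width: 0.0684
finger_force: 0.0
```

```bash
python3 spin.py b "(.6257,-.0501)"
```

```text
b disc [ 0.6249 -0.05  ] 0.0302 tcp [ 0.6496 -0.0515  0.2405]
 collar@.058 [ 0.6246 -0.0499] 0.0178
  bright 4 [248.5 179. ] [ 0.643  -0.0479] 6.5 0.0182
  bright 4 [248.5 179. ] [ 0.643  -0.0479] 6.0 0.0185
  bright 3 [253. 179.] [ 0.643  -0.0523] -7.2 0.0182
  bright 3 [253. 179.] [ 0.643  -0.0523] -7.5 0.0185
  bright 3 [238.3 184. ] [ 0.638  -0.0381] 42.4 0.0177
  bright 3 [238.3 184. ] [ 0.638  -0.0381] 41.5 0.0178
  bright 9 [249. 185.] [ 0.6369 -0.0484] 7.5 0.0122
  bright 9 [249. 185.] [ 0.6369 -0.0484] 6.8 0.0124
```

arm_command(
  plan=[0,-0.4,0,0,0,0,0.8,0,-0.4,0,0,0,0,0.8,0,-0.4,0,0,0,0,0.8,0,-0.4,0,0,0,0,0.8,0,-0.4,0,0,0,0,0.8,0,-0.4,0,0,0,0,0.8],
)

```text
t: 14.28
tcp_pos: [0.6498, 0.028, 0.2403]
eef_rot: [0.0, 1.0, -0.001, 0.0]
ft_force: [-0.2, -0.2, -0.1]
width: 0.0682
finger_force: 0.0
```

```bash
python3 spin.py c "(.6246,.0298)"; python3 - <<'E'
import cv2,numpy as np
from h import *
o=[]
for n,c in(('a',(.6268,-.1302)),('b',(.6257,-.0501)),('c',(.6246,.0298))):
    m=dict(np.load(f'sp_{n}.npz'));u,v=proj(m,[*c,.055])[0].astype(int)
    o.append(cv2.resize(cv2.imread(f'pics/sp_{n}.png')[v-30:v+30,u-30:u+30],(266,266),interpolation=cv2.INTER_CUBIC))
cv2.imwrite('pics/sp3.png',np.hstack(o))
E
```

```text
c disc [0.6237 0.03  ] 0.0302 tcp [0.6498 0.028  0.2403]
 collar@.058 [0.6234 0.0303] 0.0181
  bright 7 [250. 180.] [0.6422 0.03  ] -0.1 0.0185
  bright 7 [250. 180.] [0.6422 0.03  ] -0.9 0.0188
  bright 6 [239.5 183.8] [0.6384 0.0402] 34.8 0.0178
  bright 6 [239.5 183.8] [0.6384 0.0402] 33.5 0.0179
  bright 8 [251.1 186.1] [0.636  0.0289] -5.0 0.0124
  bright 8 [251.1 186.1] [0.636  0.0289] -6.2 0.0127
```

View pics/sp3.png

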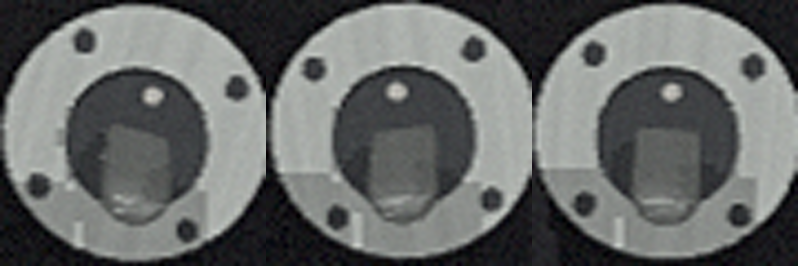

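Spindles measure a (0.6262,-0.1299) yaw -18°, b (0.6250,-0.0500) yaw +7° and c (0.6239,0.0301) yaw -5°, with the expected 80.0 mm spacing. The middle bench wheel goes on b first.

arm_command(
  plan=[-0.975,0.683,0.2,0,0,0,0.8,-0.975,0.683,0.2,0,0,0,0.8,-0.975,0.683,0.2,0,0,0,0.8,-0.975,0.683,0.2,0,0,0,0.8,-0.975,0.683,0.2,0,0,0,0.8,-0.975,0.683,0.2,0,0,0,0.8,-0.975,0.683,0.2,0,0,0,0.8,-0.975,0.683,0.2,0,0,0,0.8,-0.975,0.683,0.2,0,0,0,0.8],
)

```text
t: 15.08
tcp_pos: [0.4554, -0.1073, 0.2007]
eef_rot: [-0.0, 1.0, -0.0, 0.001]
ft_force: [-0.1, -0.3, 0.7]
width: 0.068
finger_force: 0.0
```

```bash
cat > look.py <<'E'
import sys
from wheels import *
c=eval(sys.argv[1]);im,m=snap('wrist',sys.argv[2]+'.png');print(tool()[0])
meas(im[...,::-1],m,[proj(m,[*c,.012])[0]])
if len(sys.argv)>3: move(*eval(sys.argv[3]))
E
python3 look.py "(.4284,-.1087)" lw2 "[(.4282,-.1087,.10,10.5),(.4282,-.1087,.0325,10.5)]"
```

```text
[ 0.45568785 -0.10687358  0.20057092]
tyre [ 0.4284 -0.1087] 0.0329 web [ 0.4276 -0.1086] 0.0241 holes [(np.int32(16), [273.5, 193.0], np.float64(-79.4), np.float64(0.0203))]
[-0.138   0.0091  0.5027] [-0.     -0.0003 -0.0582] rows>= 3
[-0.1383  0.0092  0.8402] [-0.     -0.0003 -0.0582] rows>= 2
```

arm_command(
  plan=[-0.139,0.009,0.5,0,0,-0.058,0.6,-0.139,0.009,0.5,0,0,-0.058,0.6,-0.139,0.009,0.5,0,0,-0.058,0.6,-0.139,0.009,0.5,0,0,-0.058,0.6,-0.139,0.009,0.5,0,0,-0.058,0.6,-0.139,0.009,0.7,0,0,-0.058,0.6,-0.139,0.009,0.838,0,0,-0.058,0.6,-0.139,0.009,0.838,0,0,-0.058,0.6,-0.139,0.009,0.838,0,0,-0.058,0.6,-0.139,0.009,0.838,0,0,-0.058,0,-0.139,0.009,0.838,0,0,-0.058,0,-0.139,0.009,0.838,0,0,-0.058,0,-0.139,0.009,0.838,0,0,-0.058,0,-0.139,0.009,0.838,0,0,-0.058,0],
  grip_force=70,
)

```text
t: 16.3
tcp_pos: [0.4284, -0.1089, 0.035]
eef_rot: [0.0, 0.996, 0.091, 0.002]
ft_force: [-2.0, 1.7, 18.5]
width: 0.0288
finger_force: 68.2
```

```bash
python3 -c "
from h import *
s=r.state();print(tool()[0],s['width'],s['ft_force']);move((.428,-.1087,.18,10.5),(.55,-.05,.18,60),(.625,-.05,.14,97))"
```

```text
[ 0.42840422 -0.1089116   0.03499685] 0.02876998004240745 [-1.95274309  1.70350116 18.51825852]
[ 7.00e-04 -6.00e-04 -7.25e-01] [ 0.0004 -0.0011 -0.0003] rows>= 4
[ 0.6538 -0.1786 -0.723 ] [ 0.0008 -0.0009 -0.2753] rows>= 7
[ 1.0219 -0.1108 -0.5217] [ 0.0011 -0.0006 -0.4808] rows>= 6
```

arm_command(
  plan=[0,0,-0.05,0,0,0,0,0,0,-0.15,0,0,0,0,0,0,-0.3,0,0,0,0,0,0,-0.5,0,0,0,0,0,0,-0.65,0,0,0,0,0.1,0,-0.72,0,0,-0.04,0,0.2,-0.02,-0.72,0,0,-0.08,0,0.3,-0.03,-0.72,0,0,-0.12,0,0.4,-0.05,-0.72,0,0,-0.16,0,0.5,-0.06,-0.72,0,0,-0.2,0,0.6,-0.08,-0.72,0,0,-0.24,0,0.7,-0.09,-0.72,0,0,-0.28,0,0.8,-0.1,-0.72,0,0,-0.32,0,0.9,-0.11,-0.72,0,0,-0.36,0,1,-0.11,-0.72,0,0,-0.4,0,1,-0.11,-0.72,0,0,-0.44,0,1,-0.11,-0.72,0,0,-0.48,0,1,-0.11,-0.72,0,0,-0.48,0,1,-0.11,-0.72,0,0,-0.48,0],
)

```text
t: 17.88
tcp_pos: [0.6196, -0.0513, 0.1782]
eef_rot: [0.001, 0.665, 0.747, 0.0]
ft_force: [0.2, -0.0, -1.1]
width: 0.0281
finger_force: 70.4
```

```bash
cat > chk.py <<'E'
import sys
from h import *
s=r.state();p,Q=tool();x=Q.as_matrix()[:,0];print(p.round(4),'yaw',np.degrees(np.arctan2(x[1],x[0])).round(2),'w',s['width'].round(4),'f',s['ft_force'].round(1),'T',s['wrist_torque'].round(2),'j7',s['joint_positions'][6].round(2))
if len(sys.argv)>1: move(*eval(sys.argv[1]))
E
python3 chk.py "[(.625,-.05,.145,96.9),(.625,-.05,.093,96.9)]"
python3 -c "
from h import *
im,m=snap('wrist','h1.png');cv2.imwrite('pics/h1b.png',cv2.cvtColor(im,cv2.COLOR_RGB2BGR))"
```

```text
Traceback (most recent call last):
  File "chk.py", line 3, in <module>
    s=r.state();p,Q=tool();x=Q.as_matrix()[:,0];print(p.round(4),'yaw',np.degrees(np.arctan2(x[1],x[0])).round(2),'w',s['width'].round(4),'f',s['ft_force'].round(1),'T',s['wrist_torque'].round(2),'j7',s['joint_positions'][6].round(2))
                                                                                                                      ^^^^^^^^^^^^^^^^
AttributeError: 'float' object has no attribute 'round'
```

View pics/h1b.png

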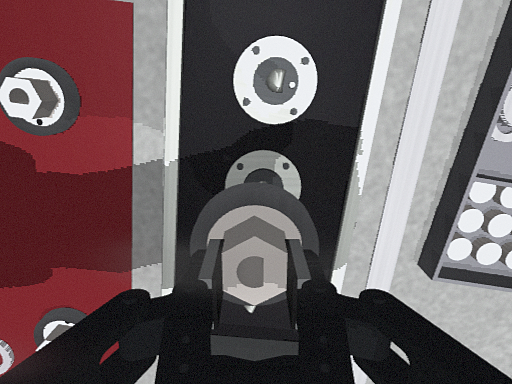

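```bash
sed -i "s/s\['width'\].round(4)/round(s['width'],4)/" chk.py; python3 chk.py "[(.625,-.05,.135,96.9),(.625,-.05,.093,96.9)]"
python3 -c "
from h import *
m=viewer.camera_model('wrist');print(ray(m,[[254,208],[252,307],[222,257],[287,257]],.175))"
```

```text
[ 0.6196 -0.0513  0.178 ] yaw 96.58 w 0.0278 f [ 0.6  0.4 -0.9] T [ 0.01 -0.04  0.  ] j7 -0.18
[0.0033 0.0273 0.2152] [ 0.0003  0.0002 -0.0018] rows>= 2
[0.0035 0.0272 0.4252] [ 0.0003  0.0002 -0.0018] rows>= 2
[[ 0.6153005  -0.02308251  0.175     ]
 [ 0.61989777 -0.07096747  0.175     ]
 [ 0.6041294  -0.04708882  0.175     ]
 [ 0.63207478 -0.04389293  0.175     ]]
```

arm_command(
  plan=[0.0035,0.027,0.1,0,0,-0.0018,0,0.0035,0.027,0.2,0,0,-0.0018,0,0.0035,0.027,0.2,0,0,-0.0018,0,0.0035,0.027,0.2,0,0,-0.0018,0,0.0035,0.027,0.2,0,0,-0.0018,0],
)

```text
t: 18.35
tcp_pos: [0.6253, -0.0494, 0.138]
eef_rot: [0.0, 0.662, 0.75, 0.0]
ft_force: [0.6, 0.1, -1.1]
width: 0.0283
finger_force: 70.4
```

```bash
python3 chk.py "[(.625,-.05,.12,96.9),(.625,-.05,.093,96.9)]"
```

```text
[ 0.6253 -0.0494  0.138 ] yaw 97.1 w 0.0283 f [ 0.6  0.1 -1.1] T [ 0.02 -0.02 -0.01] j7 -0.19
[-0.0026 -0.0018  0.0902] [0.0003 0.0001 0.0011] rows>= 1
[-0.0026 -0.002   0.2252] [0.0003 0.0001 0.0011] rows>= 1
```

Descending about 20 mm in small steps to feel the shaft enter.

arm_command(
  plan=[-0.0026,-0.002,0.03,0,0,0,0,-0.0026,-0.002,0.05,0,0,0,0,-0.0026,-0.002,0.07,0,0,0,0,-0.0026,-0.002,0.09,0,0,0,0,-0.0026,-0.002,0.11,0,0,0,0,-0.0026,-0.002,0.11,0,0,0,0],
)

```text
t: 18.85
tcp_pos: [0.6253, -0.0496, 0.1142]
eef_rot: [0.0, 0.661, 0.75, 0.001]
ft_force: [7.7, 2.7, -6.8]
width: 0.0282
finger_force: 70.0
```

```bash
python3 chk.py "[(.625,-.05,.093,96.9)]"
```

```text
[ 0.6253 -0.0496  0.1142] yaw 97.2 w 0.0282 f [ 7.7  2.7 -6.8] T [ 0.59 -1.89  0.04] j7 -0.21
[-0.0019 -0.0019  0.106 ] [ 0.0005 -0.0002  0.0017] rows>= 1
```

arm_command(
  plan=[0,0.002,0.03,0,0,0,0,0,0.003,0.06,0,0,0,0,0,0.003,0.09,0,0,0,0,0,0.003,0.11,0,0,0,0,0,0.003,0.12,0,0,0,0,0,0.003,0.12,0,0,0,0,0,0.003,0.12,0,0,0,0],
)

```text
t: 19.43
tcp_pos: [0.6255, -0.0495, 0.093]
eef_rot: [0.001, 0.661, 0.75, 0.0]
ft_force: [-14.4, 2.7, 48.1]
width: 0.0282
finger_force: 76.6
```

```bash
python3 chk.py "[(.625,-.05,.093,96.9)]"
```

```text
[ 0.6255 -0.0495  0.093 ] yaw 97.19 w 0.0282 f [-14.4   2.7  48.1] T [ 0.73  3.24 -0.  ] j7 -0.22
[-0.0019 -0.0029 -0.0002] [0.0003 0.0002 0.0016] rows>= 1
```

arm_command(
  plan=[0,0,-0.008,0,0,0,0.6,0,0,-0.008,0,0,0,0.6,0,0,-0.008,0,0,0,0.6,0,0,-0.008,0,0,0,0.6,0,0,-0.1,0,0,0,0.6,0,0,-0.3,0,0,0,0.6,0,0,-0.5,0,0,0,0.8,0,0,-0.7,0,0,0.1,0.8,0,0,-0.7,0,0,0.25,0.8,0,0,-0.7,0,0,0.4,0.8,0,0,-0.7,0,0,0.54,0.8,0,0,-0.7,0,0,0.54,0.8,0,0,-0.7,0,0,0.54,0.8,0,0,-0.7,0,0,0.54,0.8,0,0,-0.7,0,0,0.54,0.8,0,0,-0.7,0,0,0.54,0.8,0,0,-0.7,0,0,0.54,0.8,0,0,-0.7,0,0,0.54,0.8,0,0,-0.7,0,0,0.54,0.8,0,0,-0.7,0,0,0.54,0.8],
)

```text
t: 21.1
tcp_pos: [0.625, -0.0501, 0.2301]
eef_rot: [0.0, 0.999, 0.032, -0.001]
ft_force: [0.0, 0.2, 1.1]
width: 0.0685
finger_force: 0.0
```

```bash
python3 -c "
from h import *
im,m=snap('wrist','p1.png');cv2.imwrite('pics/p1b.png',cv2.cvtColor(im,cv2.COLOR_RGB2BGR)[80:330,80:440])"; python3 chk.py "[(.455,-.006,.2,0)]"
```

```text
[ 0.625  -0.05    0.2302] yaw 3.15 w 0.0679 f [ 0.2  0.6 -0.3] T [-0.02 -0.02  0.05] j7 -1.58
[-0.8366 -0.2665  0.1516] [0.     0.0003 0.0175] rows>= 5
```

View pics/p1b.png

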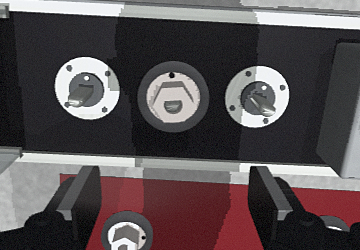

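The wheel is seated on b at crop (172,98), with its index hole towards the flat side. Next is the left bench wheel.

arm_command(
  plan=[-0.837,-0.266,0.15,0,0,0.0175,0.8,-0.837,-0.266,0.15,0,0,0.0175,0.8,-0.837,-0.266,0.15,0,0,0.0175,0.8,-0.837,-0.266,0.15,0,0,0.0175,0.8,-0.837,-0.266,0.15,0,0,0.0175,0.8,-0.837,-0.266,0.15,0,0,0.0175,0.8,-0.837,-0.266,0.15,0,0,0.0175,0.8],
)

```text
t: 21.73
tcp_pos: [0.4544, -0.0088, 0.2009]
eef_rot: [0.0, 1.0, 0.01, 0.0]
ft_force: [0.1, -0.4, 0.7]
width: 0.0682
finger_force: 0.0
```

```bash
python3 look.py "(.4270,-.0055)" lw1 "[(.427,-.0055,.10,-2),(.427,-.0055,.0355,-2)]"
```

```text
[ 0.45511277 -0.008888    0.20085427]
tyre [ 0.4271 -0.0053] 0.0329 web [ 0.4261 -0.0053] 0.024 holes [(np.int32(5), [247.0, 174.0], np.float64(3.8), np.float64(0.0234)), (np.int32(16), [268.5, 197.5], np.float64(-91.7), np.float64(0.0204))]
[-0.1406 -0.0195  0.5042] [ 0.     -0.0002  0.0169] rows>= 3
[-0.1408 -0.0196  0.8267] [ 0.     -0.0002  0.0169] rows>= 2
```

arm_command(
  plan=[-0.142,-0.02,0.5,0,0,0.0169,0.6,-0.142,-0.02,0.5,0,0,0.0169,0.6,-0.142,-0.02,0.5,0,0,0.0169,0.6,-0.142,-0.02,0.5,0,0,0.0169,0.6,-0.142,-0.02,0.7,0,0,0.0169,0.6,-0.142,-0.02,0.826,0,0,0.0169,0.6,-0.142,-0.02,0.826,0,0,0.0169,0.6,-0.142,-0.02,0.826,0,0,0.0169,0.6,-0.142,-0.02,0.826,0,0,0.0169,0,-0.142,-0.02,0.826,0,0,0.0169,0,-0.142,-0.02,0.826,0,0,0.0169,0,-0.142,-0.02,0.826,0,0,0.0169,0,-0.142,-0.02,0.826,0,0,0.0169,0],
  grip_force=80,
)

```text
t: 22.87
tcp_pos: [0.4274, -0.0053, 0.0376]
eef_rot: [-0.0, 1.0, -0.018, 0.002]
ft_force: [-1.9, -0.4, 17.2]
width: 0.0278
finger_force: 78.1
```

```bash
python3 chk.py "[(.4266,-.0053,.18,-2),(.6239,.0301,.18,84.7)]"
```

```text
[ 0.4274 -0.0053  0.0376] yaw -2.12 w 0.0278 f [-1.9 -0.4 17.2] T [-0.01  0.5  -0.03] j7 -1.84
[-1.400e-03 -1.000e-04 -7.119e-01] [-0.0001 -0.0011 -0.0007] rows>= 4
[ 0.9778 -0.2135 -0.7085] [ 0.0007 -0.0009 -0.4823] rows>= 13
```

arm_command(
  plan=[0,0,-0.05,0,0,0,0,0,0,-0.15,0,0,0,0,0,0,-0.3,0,0,0,0,0,0,-0.5,0,0,0,0,0,0,-0.65,0,0,0,0,0.1,0,-0.71,0,0,-0.04,0,0.2,-0.04,-0.71,0,0,-0.08,0,0.3,-0.06,-0.71,0,0,-0.12,0,0.4,-0.08,-0.71,0,0,-0.16,0,0.5,-0.1,-0.71,0,0,-0.2,0,0.6,-0.12,-0.71,0,0,-0.24,0,0.7,-0.15,-0.71,0,0,-0.28,0,0.8,-0.17,-0.71,0,0,-0.32,0,0.9,-0.19,-0.71,0,0,-0.36,0,0.978,-0.21,-0.71,0,0,-0.4,0,0.978,-0.213,-0.71,0,0,-0.44,0,0.978,-0.213,-0.71,0,0,-0.482,0,0.978,-0.213,-0.71,0,0,-0.482,0,0.978,-0.213,-0.71,0,0,-0.482,0,0.978,-0.213,-0.71,0,0,-0.482,0],
)

```text
t: 24.53
tcp_pos: [0.6231, 0.0297, 0.1786]
eef_rot: [0.001, 0.741, 0.672, 0.0]
ft_force: [-0.2, -0.5, -2.4]
width: 0.0277
finger_force: 80.2
```

```bash
python3 chk.py "[(.6239,.0301,.14,86.7),(.6239,.0301,.0956,86.7)]"
```

```text
[0.6231 0.0297 0.1786] yaw 84.39 w 0.0277 f [-0.2 -0.5 -2.4] T [0.04 0.01 0.03] j7 -0.51
[0.0024 0.0037 0.193 ] [ 0.0003  0.0001 -0.0128] rows>= 1
[0.0025 0.0034 0.415 ] [ 0.0003  0.0001 -0.0128] rows>= 2
```

arm_command(
  plan=[0.0045,0.0035,0.1,0,0,0,0,0.0045,0.0035,0.19,0,0,0,0,0.0045,0.0035,0.19,0,0,0,0,0.0045,0.0035,0.21,0,0,0,0,0.0045,0.0035,0.23,0,0,0,0,0.0045,0.0035,0.25,0,0,0,0,0.0045,0.0035,0.27,0,0,0,0,0.0045,0.0035,0.29,0,0,0,0,0.0045,0.0035,0.29,0,0,0,0],
)

```text
t: 25.28
tcp_pos: [0.6241, 0.0312, 0.1191]
eef_rot: [-0.0, 0.739, 0.673, 0.0]
ft_force: [4.1, 1.5, -3.4]
width: 0.0279
finger_force: 80.0
```

```bash
python3 chk.py "[(.6239,.0301,.0956,84.5)]"
```

```text
[0.6241 0.0312 0.1191] yaw 84.65 w 0.0279 f [ 4.1  1.5 -3.4] T [ 0.5  -0.75 -0.02] j7 -0.55
[-0.0058 -0.0005  0.1177] [ 0.0002 -0.0002  0.0008] rows>= 1
```

arm_command(
  plan=[0,0.001,0.03,0,0,0,0,0,0.002,0.06,0,0,0,0,0,0.002,0.09,0,0,0,0,0,0.002,0.11,0,0,0,0,0,0.002,0.125,0,0,0,0,0,0.002,0.125,0,0,0,0,0,0.002,0.125,0,0,0,0],
)

```text
t: 25.87
tcp_pos: [0.6243, 0.0314, 0.0956]
eef_rot: [0.0, 0.739, 0.673, 0.0]
ft_force: [-6.2, 2.3, 24.0]
width: 0.0277
finger_force: 83.3
```

```bash
python3 chk.py "[(.6239,.0301,.0956,84.5)]"
```

```text
[0.6243 0.0314 0.0956] yaw 84.66 w 0.0277 f [-6.2  2.3 24. ] T [ 0.64  1.66 -0.01] j7 -0.56
[-0.0064 -0.0014  0.0002] [ 0.0001 -0.      0.0009] rows>= 1
```

arm_command(
  plan=[0,0,-0.008,0,0,0,0.6,0,0,-0.008,0,0,0,0.6,0,0,-0.008,0,0,0,0.6,0,0,-0.008,0,0,0,0.6,0,0,-0.1,0,0,0,0.6,0,0,-0.3,0,0,0,0.6,0,0,-0.5,0,0,0,0.8,0,0,-0.6,0,0,0,0.8,-0.3,-0.2,-0.6,0,0,-0.04,0.8,-0.5,-0.4,-0.6,0,0,-0.08,0.8,-0.7,-0.6,-0.6,0,0,-0.12,0.8,-0.9,-0.8,-0.6,0,0,-0.16,0.8,-0.9,-0.8,-0.6,0,0,-0.16,0.8,-0.9,-0.8,-0.6,0,0,-0.16,0.8,-0.9,-0.8,-0.6,0,0,-0.16,0.8],
)

```text
t: 27.12
tcp_pos: [0.4433, -0.1381, 0.214]
eef_rot: [-0.001, 0.551, 0.834, -0.002]
ft_force: [1.6, -0.6, 0.5]
width: 0.0683
finger_force: 0.0
```

```bash
python3 chk.py "[(.425,-.23,.2,113.5)]"
```

```text
[ 0.4433 -0.1381  0.214 ] yaw 113.1 w 0.0683 f [ 1.6 -0.6  0.5] T [-0.01 -0.07 -0.05] j7 0.28
[-0.3869 -0.264   0.0716] [-0.0013  0.0002 -0.0022] rows>= 3
```

arm_command(
  plan=[-0.387,-0.264,0.07,0,0,-0.002,0.8,-0.387,-0.264,0.07,0,0,-0.002,0.8,-0.387,-0.264,0.07,0,0,-0.002,0.8,-0.387,-0.264,0.07,0,0,-0.002,0.8,-0.387,-0.264,0.07,0,0,-0.002,0.8],
)

```text
t: 27.53
tcp_pos: [0.4301, -0.2259, 0.2002]
eef_rot: [-0.0, 0.547, 0.837, 0.0]
ft_force: [-0.4, 1.0, -0.4]
width: 0.0681
finger_force: 0.0
```

```bash
python3 look.py "(.4365,-.2553)" lw3 "[(.4365,-.2553,.10,113.5),(.4365,-.2553,.0355,113.5)]"
```

```text
[ 0.43052424 -0.22504244  0.20039645]
tyre [ 0.4363 -0.255 ] 0.0329 web [ 0.4365 -0.2558] 0.0243 holes [(np.int32(14), [260.3, 181.0], np.float64(82.0), np.float64(0.0205))]
[-0.1507 -0.0337  0.5019] [ 0.     -0.0002  0.0017] rows>= 3
[-0.1509 -0.0337  0.8244] [ 0.     -0.0002  0.0017] rows>= 2
```

arm_command(
  plan=[-0.151,-0.034,0.5,0,0,0.007,0.6,-0.151,-0.034,0.5,0,0,0.007,0.6,-0.151,-0.034,0.5,0,0,0.007,0.6,-0.151,-0.034,0.5,0,0,0.007,0.6,-0.151,-0.034,0.7,0,0,0.007,0.6,-0.151,-0.034,0.82,0,0,0.007,0.6,-0.151,-0.034,0.82,0,0,0.007,0.6,-0.151,-0.034,0.82,0,0,0.007,0.6,-0.151,-0.034,0.82,0,0,0.007,0,-0.151,-0.034,0.82,0,0,0.007,0,-0.151,-0.034,0.82,0,0,0.007,0,-0.151,-0.034,0.82,0,0,0.007,0,-0.151,-0.034,0.82,0,0,0.007,0],
  grip_force=80,
)

```text
t: 28.67
tcp_pos: [0.4376, -0.256, 0.039]
eef_rot: [0.002, 0.555, 0.832, 0.0]
ft_force: [-3.0, 5.1, 19.8]
width: 0.0281
finger_force: 78.0
```

```bash
python3 chk.py "[(.6262,-.1299,.18,12)]"
```

```text
[ 0.4376 -0.256   0.039 ] yaw 112.55 w 0.0281 f [-3.   5.1 19.8] T [ 0.87  0.75 -0.02] j7 0.3
[ 0.2187  1.1142 -0.7035] [0.0011 0.     0.5586] rows>= 15
```

arm_command(
  plan=[0,0,-0.05,0,0,0,0,0,0,-0.15,0,0,0,0,0,0,-0.3,0,0,0,0,0,0,-0.5,0,0,0,0,0,0,-0.65,0,0,0.03,0,0.02,0.1,-0.7,0,0,0.07,0,0.04,0.2,-0.7,0,0,0.11,0,0.06,0.3,-0.7,0,0,0.15,0,0.08,0.4,-0.7,0,0,0.19,0,0.1,0.5,-0.7,0,0,0.23,0,0.12,0.6,-0.7,0,0,0.27,0,0.14,0.7,-0.7,0,0,0.31,0,0.16,0.8,-0.7,0,0,0.35,0,0.18,0.9,-0.7,0,0,0.39,0,0.2,1,-0.7,0,0,0.43,0,0.215,1,-0.7,0,0,0.47,0,0.215,1,-0.7,0,0,0.51,0,0.215,1,-0.7,0,0,0.55,0,0.215,1,-0.7,0,0,0.56,0,0.215,1,-0.7,0,0,0.56,0],
)

```text
t: 30.33
tcp_pos: [0.6048, -0.1388, 0.1783]
eef_rot: [-0.0, 0.995, 0.102, 0.001]
ft_force: [0.0, 1.0, -0.2]
width: 0.0278
finger_force: 80.2
```

```bash
python3 chk.py "[(.6252,-.1301,.17,11.7)]"
```

```text
[ 0.6048 -0.1388  0.1783] yaw 11.66 w 0.0278 f [ 0.   1.  -0.2] T [-0.03  0.05  0.05] j7 -1.3
[ 0.1084 -0.022   0.0417] [-0.0002 -0.0006 -0.0002] rows>= 1
```

arm_command(
  plan=[0.05,-0.01,0.04,0,0,0,0,0.108,-0.022,0.04,0,0,0,0,0.108,-0.022,0.04,0,0,0,0,0.108,-0.022,0.1,0,0,0,0,0.108,-0.022,0.17,0,0,0,0,0.108,-0.022,0.17,0,0,0,0,0.108,-0.022,0.17,0,0,0,0],
)

```text
t: 30.92
tcp_pos: [0.6241, -0.1309, 0.1416]
eef_rot: [-0.0, 0.995, 0.103, -0.001]
ft_force: [0.0, 0.0, -0.8]
width: 0.0274
finger_force: 80.2
```

```bash
python3 chk.py "[(.6252,-.1301,.12,11.7),(.6252,-.1301,.097,11.7)]"
python3 -c "
from h import *
im,m=snap('wrist','h3.png');cv2.imwrite('pics/h3b.png',cv2.cvtColor(im,cv2.COLOR_RGB2BGR)[80:380,80:440])"
```

```text
[ 0.6241 -0.1309  0.1416] yaw 11.77 w 0.0274 f [ 0.   0.  -0.8] T [-0.02 -0.   -0.  ] j7 -1.32
[ 0.0062 -0.0025  0.1082] [-0.0002  0.0005  0.0004] rows>= 1
[ 0.0063 -0.0025  0.2232] [-0.0002  0.0005  0.0004] rows>= 1
```

View pics/h3b.png

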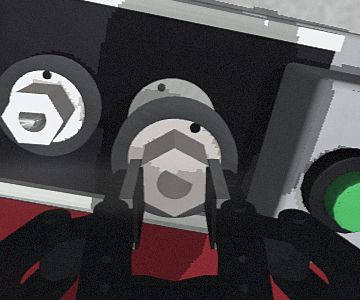

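The held wheel is level, with its index hole at (195,127) pointing up and right as expected. Descending onto spindle a.

arm_command(
  plan=[0.006,-0.0025,0.03,0,0,0,0,0.006,-0.0025,0.05,0,0,0,0,0.006,-0.0025,0.07,0,0,0,0,0.006,-0.0025,0.09,0,0,0,0,0.006,-0.0025,0.11,0,0,0,0,0.006,-0.0025,0.11,0,0,0,0],
)

```text
t: 31.47
tcp_pos: [0.6255, -0.1296, 0.1195]
eef_rot: [-0.0, 0.995, 0.103, -0.001]
ft_force: [-2.5, 2.3, -2.4]
width: 0.0275
finger_force: 80.0
```

```bash
python3 chk.py "[(.6252,-.1301,.097,11.7)]"
```

```text
[ 0.6255 -0.1296  0.1195] yaw 11.77 w 0.0275 f [-2.5  2.3 -2.4] T [0.68 0.45 0.  ] j7 -1.33
[-0.0018  0.0024  0.1124] [-0.0002  0.0004  0.0004] rows>= 1
```

arm_command(
  plan=[-0.001,0,0.03,0,0,0,0,-0.001,0,0.06,0,0,0,0,-0.001,0,0.09,0,0,0,0,-0.001,0,0.11,0,0,0,0,-0.001,0,0.125,0,0,0,0,-0.001,0,0.125,0,0,0,0,-0.001,0,0.125,0,0,0,0],
)

```text
t: 32.05
tcp_pos: [0.6256, -0.1295, 0.097]
eef_rot: [-0.0, 0.995, 0.102, -0.0]
ft_force: [-14.5, 5.6, 27.7]
width: 0.0272
finger_force: 83.8
```

```bash
python3 chk.py "[(.6252,-.1301,.097,11.7)]"
```

```text
[ 0.6256 -0.1295  0.097 ] yaw 11.76 w 0.0272 f [-14.5   5.6  27.7] T [1.39 3.17 0.02] j7 -1.33
[-0.0025  0.0026 -0.    ] [-0.0001  0.0001  0.0003] rows>= 1
```

arm_command(
  plan=[0,0,-0.008,0,0,0,0.6,0,0,-0.008,0,0,0,0.6,0,0,-0.008,0,0,0,0.6,0,0,-0.008,0,0,0,0.6,0,0,-0.1,0,0,0,0.6,0,0,-0.3,0,0,0,0.6,0,0,-0.5,0,0,0,0.6,0,0,-0.7,0,0,0.03,0.6,0.08,-0.4,-0.75,0,0,0.06,0.6,0.08,-0.4,-0.75,0,0,0.06,0.6,0.08,-0.4,-0.75,0,0,0.06,0.6,0.08,-0.4,-0.75,0,0,0.06,0.6,0.08,-0.4,-0.75,0,0,0.06,0.6],
)

```text
t: 33.13
tcp_pos: [0.6252, -0.0487, 0.2453]
eef_rot: [0.0, 1.0, 0.009, -0.0]
ft_force: [-0.3, -0.9, 0.3]
width: 0.0516
finger_force: 0.0
```

```bash
python3 chk.py "[(.6186,.13,.24,0.9),(.6186,.242,.24,0.9)]"
python3 -c "
from h import *
im,m=snap('wrist','p3.png');cv2.imwrite('pics/p3b.png',cv2.cvtColor(im,cv2.COLOR_RGB2BGR)[60:330,80:440])
t,_=snap('top','t3.png')"
```

```text
[ 0.6252 -0.0487  0.2453] yaw 0.99 w 0.0516 f [-0.3 -0.9  0.3] T [ 0.   -0.    0.08] j7 -1.6
[-0.0175 -0.8938  0.0262] [0.0001 0.     0.0005] rows>= 5
[-0.0078 -1.4537  0.0259] [0.0001 0.     0.0005] rows>= 3
```

View pics/p3b.png

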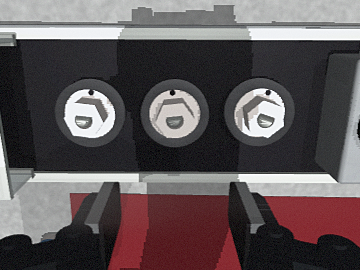

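All three wheels are seated and look alike, at (90,112), (173,112) and (259,112), and the mat is empty. Now back to the guard's bar.

arm_command(
  plan=[-0.018,-0.9,0,0,0,0,0.6,-0.018,-0.9,0,0,0,0,0.6,-0.018,-0.9,0,0,0,0,0.6,-0.018,-0.9,0,0,0,0,0.6,-0.018,-0.9,0,0,0,0,0.6,-0.018,-0.9,0,0,0,0,0.6],
)

```text
t: 33.73
tcp_pos: [0.6181, 0.1356, 0.245]
eef_rot: [-0.001, 1.0, 0.011, -0.0]
ft_force: [-0.0, -0.1, -0.3]
width: 0.0514
finger_force: 0.0
```

```bash
python3 chk.py "[(.6186,.242,.2,0.9),(.6186,.242,.138,0.9)]"
```

```text
[0.6181 0.1356 0.245 ] yaw 1.22 w 0.0514 f [-0.  -0.1 -0.3] T [-0.05  0.01  0.05] j7 -1.9
[ 0.0139 -0.5314  0.2259] [-0.0005  0.0002  0.0018] rows>= 3
[ 0.0141 -0.5309  0.5359] [-0.0005  0.0002  0.0018] rows>= 2
```

arm_command(
  plan=[0.008,-0.531,0.1,0,0,0.0018,0.6,0.008,-0.531,0.1,0,0,0.0018,0.6,0.008,-0.531,0.1,0,0,0.0018,0.6,0.008,-0.531,0.1,0,0,0.0018,0.6,0.008,-0.531,0.1,0,0,0.0018,0.6,0.008,-0.531,0.3,0,0,0.0018,0.6,0.008,-0.531,0.5,0,0,0.0018,0.6,0.008,-0.531,0.53,0,0,0.0018,0.6,0.008,-0.531,0.53,0,0,0.0018,0.6,0.008,-0.531,0.53,0,0,0.0018,0,0.008,-0.531,0.53,0,0,0.0018,0,0.008,-0.531,0.53,0,0,0.0018,0,0.008,-0.531,0.53,0,0,0.0018,0,0.008,-0.531,0.53,0,0,0.0018,0,0.008,-0.531,0.53,0,0,0.0018,0],
  grip_force=60,
)

```text
t: 34.98
tcp_pos: [0.6196, 0.2381, 0.142]
eef_rot: [-0.001, 1.0, 0.005, 0.002]
ft_force: [-1.4, -0.5, 10.9]
width: 0.0128
finger_force: 59.0
```

```bash
python3 chk.py "[(.6217,.042,.14,0.9),(.6232,-.051,.14,0.9)]"
```

```text
[0.6196 0.2381 0.142 ] yaw 0.62 w 0.0128 f [-1.4 -0.5 10.9] T [-0.04  0.24  0.09] j7 -2.08
[-0.      0.9807  0.0087] [-0.0004 -0.0011 -0.0015] rows>= 5
[0.0024 1.4458 0.0081] [-0.0004 -0.0011 -0.0015] rows>= 3
```

arm_command(
  plan=[0,0.05,0,0,0,0,0,0.001,0.15,0,0,0,0,0,0.001,0.25,0,0,0,0,0,0.002,0.35,0,0,0,0,0,0.002,0.45,0,0,0,0,0,0.002,0.55,0,0,0,0,0,0.003,0.65,0,0,0,0,0,0.003,0.75,0,0,0,0,0,0.004,0.85,0,0,0,0,0,0.004,0.95,0,0,0,0,0,0.004,1,0,0,0,0,0,0.004,1,0,0,0,0,0],
)

```text
t: 35.98
tcp_pos: [0.6223, 0.0346, 0.142]
eef_rot: [0.001, 1.0, 0.004, 0.001]
ft_force: [-3.9, -2.4, 15.6]
width: 0.0129
finger_force: 60.9
```

```bash
python3 chk.py "[(.6232,-.050,.14,0.9)]"
```

```text
[0.6223 0.0346 0.142 ] yaw 0.45 w 0.0129 f [-3.9 -2.4 15.6] T [-0.37  1.09  0.18] j7 -1.79
[0.001  0.4228 0.0105] [ 0.0004 -0.0009 -0.0025] rows>= 3
```

arm_command(
  plan=[0,0.08,0,0,0,0,0,0.001,0.16,0,0,0,0,0,0.001,0.24,0,0,0,0,0,0.001,0.31,0,0,0,0,0,0.002,0.37,0,0,0,0,0,0.002,0.41,0,0,0,0,0,0.002,0.43,0,0,0,0,0,0.002,0.44,0,0,0,0,0,0.002,0.44,0,0,0,0,0,0.002,0.44,0,0,0,0],
)

```text
$.plan: bad value
```

```bash
python3 chk.py
```

```text
[0.6223 0.0346 0.142 ] yaw 0.45 w 0.0129 f [-3.9 -2.4 15.6] T [-0.37  1.09  0.18] j7 -1.79
```

arm_command(
  plan=[0,0.08,0,0,0,0,0,0.001,0.16,0,0,0,0,0,0.001,0.24,0,0,0,0,0,0.001,0.31,0,0,0,0,0,0.002,0.37,0,0,0,0,0,0.002,0.41,0,0,0,0,0,0.002,0.43,0,0,0,0,0,0.002,0.44,0,0,0,0,0,0.002,0.44,0,0,0,0,0,0.002,0.44,0,0,0,0,0],
)

```text
t: 36.82
tcp_pos: [0.6234, -0.0482, 0.142]
eef_rot: [-0.001, 1.0, 0.006, 0.001]
ft_force: [-6.8, 10.1, 16.6]
width: 0.0127
finger_force: 61.4
```

```bash
python3 chk.py
```

```text
[ 0.6234 -0.0482  0.142 ] yaw 0.7 w 0.0127 f [-6.8 10.1 16.6] T [2.28 1.56 0.03] j7 -1.65
```

arm_command(
  plan=[0,0.015,0,0,0,0,0,0,0.015,0,0,0,0,0,0,0,0,0,0,0,0,0,0,0,0,0,0,0.6,0,0,0,0,0,0,0.6,0,0,0,0,0,0,0.6,0,0,0,0,0,0,0.6,0,0,-0.15,0,0,0,0.6,0,0,-0.3,0,0,0,0.6,0.01,0.3,-0.3,0,0,0,0.3,0.02,0.6,-0.3,0,0,0,0,0.023,0.88,-0.3,0,0,0,0,0.023,0.88,-0.3,0,0,0,0,0.023,0.88,-0.3,0,0,0,0,0.023,0.88,-0.3,0,0,0,0,0.023,0.88,-0.3,0,0,0,0],
)

```text
t: 38.15
tcp_pos: [0.6291, -0.2267, 0.1993]
eef_rot: [-0.0, 1.0, 0.005, -0.0]
ft_force: [-1.0, 1.7, 0.3]
width: 0.0001
finger_force: 0.0
```

```bash
python3 chk.py "[(.628,-.2247,.15,.9)]"; python3 - <<'E'
from h import *
im,m=snap('wrist','b1.png');G=im.astype(int)
for s,c,_ in comps((G[...,1]>1.6*G[...,0])&(G[...,1]>1.6*G[...,2])&(G[...,1]>60),30): print(s,c,ray(m,c,.12))
t,mt=snap('top','t4.png')
print(proj(mt,[[.61,-.05,.142],[.628,-.2247,.12]]))
s,_=snap('scene','s4.png');cv2.imwrite('pics/s4b.png',cv2.resize(cv2.cvtColor(s,cv2.COLOR_RGB2BGR),(800,600)))
E
```

```text
[ 0.6291 -0.2267  0.1993] yaw 0.54 w 0.0001 f [-1.   1.7  0.3] T [0.06 0.01 0.  ] j7 -1.36
[-0.0051 -0.0102  0.2464] [-0.0001  0.0001 -0.002 ] rows>= 2
[ 227  193   44   44 1474] [248.56309362 214.83921303] [[ 0.62554932 -0.22484197  0.12      ]]
[[242.92601836 114.07321096]
 [315.54801915 112.48217051]]
```

View pics/s4b.png

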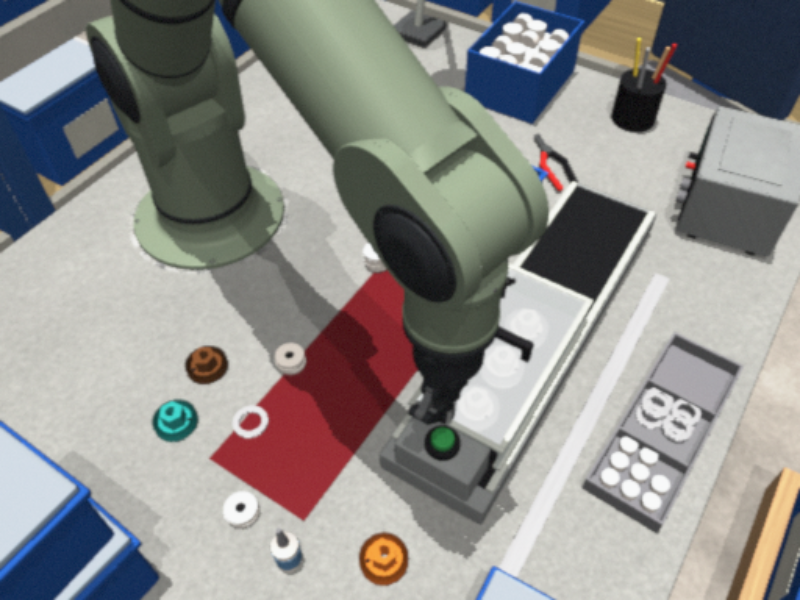

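The guard is shut against the headstock with three wheels under it. Pressing the button at (0.627,-0.2248) with shut fingers.

arm_command(
  plan=[-0.01,-0.0095,0.15,0,0,0,0,-0.01,-0.0095,0.25,0,0,0,0,-0.01,-0.0095,0.27,0,0,0,0,-0.01,-0.0095,0.29,0,0,0,0,-0.01,-0.0095,0.305,0,0,0,0,-0.01,-0.0095,0.315,0,0,0,0,-0.01,-0.0095,0.325,0,0,0,0,-0.01,-0.0095,0.325,0,0,0,0],
)

```text
t: 38.97
tcp_pos: [0.6277, -0.2234, 0.1401]
eef_rot: [-0.0, 1.0, 0.006, 0.001]
ft_force: [-27.3, 11.6, 63.3]
width: -0.0003
finger_force: 31.2
```

```bash
python3 chk.py
```

```text
[ 0.6277 -0.2234  0.1401] yaw 0.65 w -0.0003 f [-27.3  11.6  63.3] T [ 2.82  6.33 -0.  ] j7 -1.37
```

The force reached 63 N, so the button has bottomed out. Retreating clear, then a final check of the bin and bottles.

arm_command(
  plan=[0,0,-0.05,0,0,0,0,0,0,-0.2,0,0,0,0,0,0,-0.5,0,0,0,0,-0.3,0.3,-0.6,0,0,0,0,-0.6,0.6,-0.6,0,0,0,0,-0.9,0.9,-0.6,0,0,0,0,-0.9,0.9,-0.6,0,0,0,0,-0.9,0.9,-0.6,0,0,0,0,-0.9,0.9,-0.6,0,0,0,0],
)

```text
t: 39.72
tcp_pos: [0.4547, -0.4007, 0.2555]
eef_rot: [0.001, 1.0, 0.006, 0.001]
ft_force: [1.0, -0.5, -0.1]
width: 0.0001
finger_force: 0.0
```

```bash
python3 chk.py; python3 -c "
from h import *
t,mt=snap('top','t5.png');cv2.imwrite('pics/t5b.png',cv2.resize(cv2.cvtColor(t,cv2.COLOR_RGB2BGR)[70:250,40:400],(800,400),interpolation=cv2.INTER_CUBIC))"
```

```text
[ 0.4547 -0.4007  0.2555] yaw 0.66 w 0.0001 f [ 1.  -0.5 -0.1] T [ 0.04 -0.    0.02] j7 -0.97
```

View pics/t5b.png

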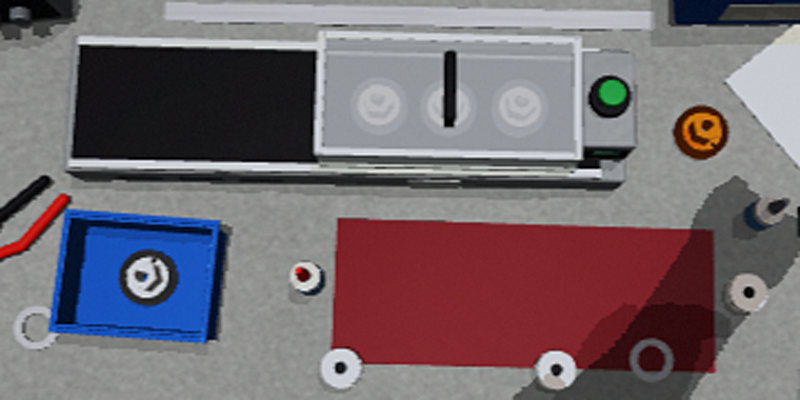

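The tested wheel is in the bin at (149,277), the guard is shut over three fitted wheels, and both bottles are upright at (305,277) and (768,210).

```bash
python3 -c "
from cell import r
print(r.hand_in())"
```

```text
the job is handed in; nothing more can be done
None
```

I finished the changeover and handed it in at about 40 s: tested wheel in the bin, three new wheels seated on their spindles, guard shut, start pressed to the bottom and both glue bottles upright; the hand-in returned no verdict.

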